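# Cold bricks into the crab chill drawer, then crank it locked

### The job

Get the crab chill drawer ready for the night: pull the drawer all the way out to its stop, put every blue cold brick from the counter into it and push the drawer fully home. Then fit the loose crank onto the square shaft, wind it clockwise until the orange lock bar is fully out across the drawer front, lift the crank off and stand it back upright on its black rubber mat. Leave everything else where it is.

Things in the scene. Friction and masses are not known exactly. Their poses are not given: they have to be found in the camera images.
- cabinet: fixed stainless drawer unit, shell 310 wide, 220 deep, top 100 mm above the counter, grey gear column on its right. Origin: counter level, below the middle of the drawer, in the shell's front plane; x to the back (away from the robot), y left, z up. The column spans y -246 to -156, x -50 to 120, up to z 100 mm.
- drawer (a joint): how far the drawer is out: 0 = home, 0.130 m = at its stop; it slides along the cabinet's -x. It stays where it is left; about 1.5 N of friction, light damping.
- drawer_handle (a point): middle of the drawer's black bar handle: horizontal, 12 mm thick, 100 mm long along the cabinet's y, axis 75 mm above the counter and 42 mm in front of the front panel (36 mm free behind it), a 10 mm thick stay to the panel at each end. Axes as the cabinet; moves with the drawer. The front panel's top is 93 mm above the counter.
- drawer_in (a point): centre of the white drawer's inner floor, 20 mm above the counter; axes as the cabinet; moves with the drawer. Inside: x -100 to +96, y -134 to +134 mm; side walls 45, front panel 73 mm above this floor. At the stop only x -100 to +30 lies in the open in front of the shell, whose roof is 72 mm above this floor.
- shaft (a joint): angle of the square shaft, rad: grows clockwise seen from above; starts between 0 and 0.7, stop at 7.0. Turns freely but stays where it is left (0.12 N m friction).
- shaft_seat (a point): foot of the upright brass square shaft, on its axis, 108 mm above the counter (x -10, y -201 mm of the cabinet), on a boss 34 mm across and 8 mm high; the seated crank's underside rests here. Axes turn with the shaft: x, y square to its flats, z up. The shaft is 14 mm square for 28 mm up, then a 6 mm cone tip.
- lock_bar (a joint): travel of the orange lock bar, m: geared to the shaft, 0.0095 m per rad, 0 = back in the column, 0.0665 = fully out across the drawer front (to the left). It runs 10 mm in front of the front panel, 30 to 56 mm above the counter, and stays clear of the handle.
- crank: loose crank, 0.30 kg, standing upright on its mat. Origin: centre of the hub's underside, on the socket axis; z up, x along the arm to the knob. Hub 32 x 32 x 44 mm with a square socket open below, 16.4 mm wide (sides along x, y), 40 mm deep: fits the shaft four ways. Arm 18 mm wide, 30 to 38 mm above the origin. It balances over the hub.
- crank_grip (a point): middle of the red grip block on top of the crank's hub, 61 mm above the crank's origin: 22 x 22 mm (sides along the crank's x, y), 34 mm high. Carry the crank by it.
- crank_knob: upright black round knob at the end of the crank's arm, for turning: 20 mm across, 43 mm high, spins freely on its pin. Origin: centre of its underside, 62 mm along the crank's x and 40 mm above the crank's origin.
- crank_mat: fixed black rubber mat 120 x 80 x 5 mm; origin: centre of its underside on the counter, x along its length, z up. The crank stands on it at the start, hub about 27 mm from the centre along -x, arm along x.
- brick1: 80 x 38 x 30 mm hard blue plastic cold brick (100 g), lying flat on the counter at the start; origin: centre of its underside; own x along its 80 mm length, z up. Grasp it across its 38 mm width. May be absent.
- brick2: 80 x 38 x 30 mm hard blue plastic cold brick (100 g), lying flat on the counter at the start; origin: centre of its underside; own x along its 80 mm length, z up. Grasp it across its 38 mm width. May be absent.
- brick3: 80 x 38 x 30 mm hard blue plastic cold brick (100 g), lying flat on the counter at the start; origin: centre of its underside; own x along its 80 mm length, z up. Grasp it across its 38 mm width. May be absent.
- brick4: 80 x 38 x 30 mm hard blue plastic cold brick (100 g), lying flat on the counter at the start; origin: centre of its underside; own x along its 80 mm length, z up. Grasp it across its 38 mm width. May be absent.
- sauce_jar: bystander: jar 56 mm across, 80 mm high; origin at centre of its underside
- tin: bystander: tin 60 mm across, 70 mm high; origin at centre of its underside
- bowl: bystander: white bowl 110 mm across, 45 mm high; origin at centre of its underside
- cup: bystander: blue cup 70 mm across, 80 mm high; origin at centre of its underside
- brush: bystander: hand brush lying on the counter; origin about its middle
- tape_roll: bystander: orange tape roll 80 mm across, 20 mm high, lying on top of the cabinet; origin at centre of its underside
Things that resemble listed ones, but are neither listed nor needed, are in the scene too. Leave any turquoise look-alike of the brick2 alone.

How it is judged (in metres and radians):
On the way, in this order (a step that is already met when the one before it is completed fails the run):
1. the drawer is pulled out to its stop (value of joint drawer above 0.124 m), for 0.2 s.
2. every brick is in the drawer and the drawer is fully home (x of brick1 in the frame of drawer_in between -0.1 and 0.1 m and y of brick1 in the frame of drawer_in between -0.136 and 0.136 m and z of brick1 in the frame of drawer_in between -0.01 and 0.06 m and x of brick2 in the frame of drawer_in between -0.1 and 0.1 m and y of brick2 in the frame of drawer_in between -0.136 and 0.136 m and z of brick2 in the frame of drawer_in between -0.01 and 0.06 m and x of brick3 in the frame of drawer_in between -0.1 and 0.1 m and y of brick3 in the frame of drawer_in between -0.136 and 0.136 m and z of brick3 in the frame of drawer_in between -0.01 and 0.06 m and x of brick4 in the frame of drawer_in between -0.1 and 0.1 m and y of brick4 in the frame of drawer_in between -0.136 and 0.136 m and z of brick4 in the frame of drawer_in between -0.01 and 0.06 m and value of joint drawer below 0.005 m), for 0.2 s.
3. the crank is seated on the square shaft while the lock bar is still back (distance between crank and shaft_seat below 0.006 m and angle between crank's own z axis and vertical below 0.1 rad and value of joint drawer below 0.005 m and value of joint lock_bar below 0.03 m), for 0.2 s.
4. the crank, seated, has wound the lock bar fully out (distance between crank and shaft_seat below 0.006 m and angle between crank's own z axis and vertical below 0.1 rad and value of joint drawer below 0.005 m and value of joint lock_bar above 0.061 m), for 0.2 s.
At the end, for the whole second after the job is handed in: Every brick present lies in the drawer, the drawer is home (within 5 mm), the lock bar is out (at least 61 of 66.5 mm), and the crank stands upright (within 0.1 rad) and still on its mat, the centre of its hub over the mat (all of step 2 and value of joint lock_bar above 0.061 m and x of crank in the frame of crank_mat between -0.06 and 0.06 m and y of crank in the frame of crank_mat between -0.04 and 0.04 m and z of crank in the frame of crank_mat below 0.01 m and angle between crank's own z axis and vertical below 0.1 rad and linear speed of crank below 0.02 m/s); the robot touches nothing.
It fails at once if a bystander is pushed more than 40 mm (distance of any of sauce_jar, tin, bowl, cup, brush, tape_roll from where it was at the start of the episode above 0.04 m).
It fails at once if a bystander is knocked over (angle between any of sauce_jar, tin, bowl, cup, tape_roll's own z axis and vertical above 0.6 rad).
Of brick1, brick2, brick3, brick4 only 2 to 4 are there at a start; the rules pass over those that are not, and their reading is None.
At some moment in a run one of brick1, brick2, brick3, brick4 may be knocked a few centimetres aside while the robot is not near it.
It also fails if it takes over 210 s, if anything falls off the work surface, if the arm or the gripper's body presses on something with over 40 N, if the wrist force passes 120 N, or if a joint passes its speed limit or range.

### The arm

A 7-joint arm with a two-finger parallel gripper is mounted at the origin on the work surface. World frame = base frame: x ahead of the robot, y to its left, z up, the work surface at z = 0. Lengths are in mm, angles in rad, forces in N, time in s.
With the tool pointing down it reaches from about 400 to 925 mm from the base axis. Payload 5.6 kg.
Tool frame: the origin (TCP) lies midway between the tips of the shut fingers; the grasp point (between the pads) lies 19 mm behind it; z points along the fingers, y is the direction in which the jaws open and shut (so a half turn about z gives the same grasp; the last joint's range is limited). The gripper opens to 85 mm and grips with 20 to 120 N. Pads are 22 mm wide; open, the fingers measure 114 mm over their backs; the gripper's body (76 mm by 85 mm) begins 54 mm behind the grasp point. The pads swing forward as they close: fully open they stand 13 mm farther back than shut.
Start: joints at [-1.219, 0.468, -0.012, 1.603, 0.006, 1.071, -0.056], TCP at [250.045, 599.988, 231.29] pointing down, gripper open.
Joint ranges: [-2.53, 2.53], [-0.31, 2.02], [-1.57, 1.55], [0.28, 2.44], [-1.29, 4.43], [0.15, 1.84], [-2.92, 2.92]. Speed limits (rad/s): [2.57, 2.57, 3.14, 3.14, 3.14, 3.14, 3.14].

### API

Orientations are given as a unit quaternion [x, y, z, w].
In Python, from plant import arm gives the robot as it stands.
- The arm moves only by the shell command python3 -m handwheel 'ROWS' [FORCE]. ROWS is text: rows parted by semicolons, each of 7 numbers parted by spaces: the turn, a rotation vector about the tool's x, y, z normalised to -1 to 1, where 1 is 0.08 rad, then the shift along the tool's x, y, z normalised to -1 to 1, where 1 is 0.02 m, then the opening, from 0 (shut) to 1 (fully open). A call has 1 to 10 rows; each row shifts and turns the commanded pose from where the row before left it, along the tool's axes as they then stand; what a row does not reach is not made up. A row lasts 1/12 s, in which the tool goes at most 41.7 mm and 7.16 degrees, less where a joint would pass 70% of its speed; a pose out of reach is approached as far as the arm can. A call with a number of a shift or a turn outside -1 to 1 is refused whole. A call with a gripper value outside its range is refused whole. The fingers move at their own pace and stop on an object; FORCE is the grip in N (left out, the last holds). Time passes only in rows, so rows that do not move let the fingers close. It gives the time, the measured TCP pose, the force and the opening at its end, in the units of the state.
- arm.state(): the state, without advancing time (a new reading comes with each control period).
- arm.capture(name): name is "scene" or "top" or "wrist"; returns a dict with "frame" (400x640x3 uint8, red, green, blue), "vfov" (degrees; the focal length in pixels is half the picture's height over the tangent of half this angle, whatever the lens; pixels are square), "cx", "cy" (the principal point, pixels), "dist_coeffs" ([k1, k2, p1, p2, k3] as OpenCV has them; the pictures are not rectified), "world_from_camera" (4x4, takes a point from camera to world coordinates). Camera axes: x right, y up, looking along -z (the intrinsics and any distortion apply to the point x, -y, -z); pixel columns grow to the right and rows downward; lengths in mm; the calibration is good to about 2 mm. A picture is of the moment at which its call begins. There is no depth.
- arm.sign_off(): hands the job in, once; it reports no verdict.
The state is a dict: "time": time; "joint_pos": joint angles; "dq": joint speeds; "effort": joint torques, N m; "tool_pos": TCP position; "tcp_rot": TCP orientation; "wrist_force": force on the tool from outside, world axes, zero at the start; "ft_torque": the same for the moment, N m; "width": finger opening in mm.
Only numpy, scipy, OpenCV 4.12 (cv2) and the standard library are available. Lean on these libraries where they do the work, as an engineer would, in place of code of your own. Each camera call takes 0.05 s, during which the arm holds its last target.

## Working session

There is one attempt and no reset: what is moved stays moved. The work goes in short steps, Python scripts to look and compute and a shell command to move; the robot and the scene stay as the last step left them, time stands still between calls to the robot, and variables do not carry over. Pictures are saved under pics/ and viewed, and the job is handed in when it is done.

I'll start by looking at the scene.

```bash
ls; mkdir -p pics; cat > h.py <<'E'
import numpy as np, cv2, pickle
from plant import arm
from scipy.spatial.transform import Rotation as R
def cap(n,save=None):
    c=arm.capture(n)
    if save:
        cv2.imwrite(f'pics/{save}.png',cv2.cvtColor(c['frame'],cv2.COLOR_RGB2BGR))
        pickle.dump(c,open(f'pics/{save}.pkl','wb'))
    return c
def load(s): return pickle.load(open(f'pics/{s}.pkl','rb'))
def K(c):
    f=c['frame'].shape[0]/2/np.tan(np.radians(c['vfov'])/2)
    return np.array([[f,0,c['cx']],[0,f,c['cy']],[0,0,1.]])
def rays(c,px):
    p=cv2.undistortPoints(np.array(px,float).reshape(-1,1,2),K(c),np.array(c['dist_coeffs'],float)).reshape(-1,2)
    d=np.c_[p[:,0],-p[:,1],-np.ones(len(p))]
    T=np.array(c['world_from_camera']); return T[:3,3],d@T[:3,:3].T
def onz(c,px,z):
    o,d=rays(c,px); return o+d*((z-o[2])/d[:,2])[:,None]
def proj(c,P):
    T=np.linalg.inv(np.array(c['world_from_camera'])); P=np.atleast_2d(P)@T[:3,:3].T+T[:3,3]
    Q=P*[1,-1,-1]
    return cv2.projectPoints(Q.astype(float),np.zeros(3),np.zeros(3),K(c),np.array(c['dist_coeffs'],float))[0].reshape(-1,2)
def tri(obs):
    A=np.zeros((3,3));b=np.zeros(3)
    for c,px in obs:
        o,d=rays(c,[px]);d=d[0]/np.linalg.norm(d[0]);M=np.eye(3)-np.outer(d,d);A+=M;b+=M@o
    p=np.linalg.solve(A,b)
    return p,[np.round(proj(c,p)[0]-px,1) for c,px in obs]
def st():
    s=arm.state(); print('t',round(s['time'],2),'tcp',np.round(s['tool_pos'],1),'F',np.round(s['wrist_force'],1),'w',round(s['width'],1))
    M=R.from_quat(s['tcp_rot']).as_matrix(); print('x',np.round(M[:,0],3),'y',np.round(M[:,1],3),'z',np.round(M[:,2],3)); return s,M
E
python3 - <<'E'
from h import *
st()
for n in ['scene','top','wrist']:
    c=cap(n,n+'0'); print(n,c['vfov'],c['dist_coeffs'],np.round(np.array(c['world_from_camera']),2).tolist())
print(arm.state())
E
```

```text
pics
t 0.0 tcp [249.9 599.5 230.3] F [ 0.1 -0.3 -0.5] w 85.2
x [-0.923  0.385 -0.   ] y [ 0.385  0.923 -0.002] z [-0.001 -0.002 -1.   ]
scene 57.731218172462135 [-0.07896604  0.          0.          0.          0.        ] [[-0.36, -0.68, 0.64, 1220.95], [0.93, -0.28, 0.23, 243.87], [0.02, 0.68, 0.73, 812.82], [0.0, 0.0, 0.0, 1.0]]
top 55.56402333719178 [0.0031694 0.        0.        0.        0.       ] [[-0.03, 1.0, -0.09, 461.45], [-1.0, -0.03, -0.02, -8.5], [-0.03, 0.08, 1.0, 1408.07], [0.0, 0.0, 0.0, 1.0]]
wrist 62.04509367290308 [-0.06486544  0.          0.          0.          0.        ] [[0.39, -0.87, -0.3, 173.29], [0.92, 0.36, 0.13, 632.0], [-0.0, -0.32, 0.95, 372.63], [0.0, 0.0, 0.0, 1.0]]
{'time': 0.15, 'joint_pos': array([-1.21899684,  0.4681762 , -0.01156979,  1.60341761,  0.00599268,
        1.07139383, -0.05625555]), 'dq': array([-7.63467367e-05, -2.29717915e-03,  5.84344687e-04, -4.14659031e-03,
        2.46943326e-04, -4.82569602e-04,  1.42363530e-04]), 'effort': array([ 5.80259566e-04, -5.32794249e+01,  2.14755588e-02, -2.51557374e+01,
        1.13973889e-02,  5.54903076e-03, -1.51483323e-05]), 'tool_pos': array([249.91456775, 599.57138921, 230.55399321]), 'tcp_rot': array([ 1.96146469e-01,  9.80574372e-01, -6.76050341e-04, -7.79037880e-05]), 'wrist_force': array([-0.38255255, -0.59543295,  1.07085315]), 'ft_torque': array([0.03819441, 0.02949461, 0.00012219]), 'width': 85.3042362090141}
```

View pics/scene0.png

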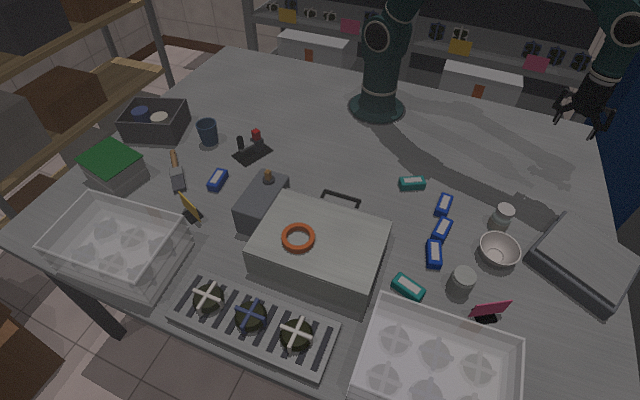

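View pics/top0.png

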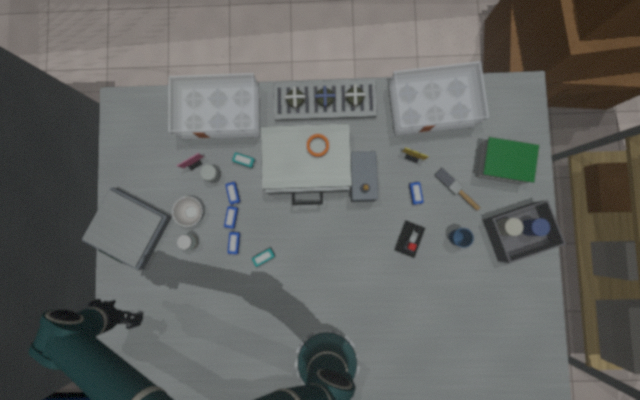

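View pics/wrist0.png

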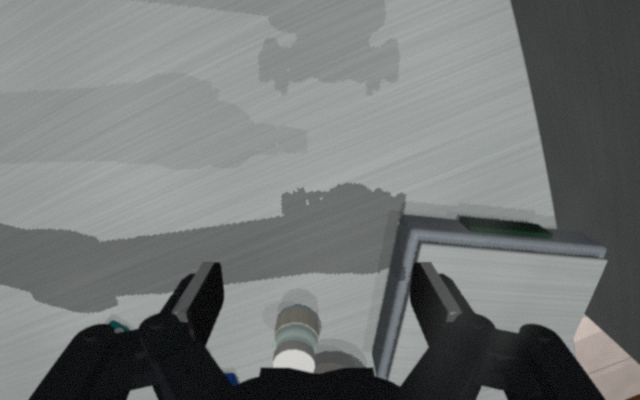

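The scene view and the top view agree. Top view pixels: four blue bricks at (232,193), (231,217), (233,243) and (416,193), with two turquoise look-alikes at (244,160) and (263,257). The drawer handle is at (307,198), the brass shaft at (365,188) and the crank on its dark mat at (410,238).

Next I'll zoom in and segment.

```bash
python3 - <<'E'
from h import *
def crop(s,x0,y0,x1,y1,k,out):
    im=cv2.imread(f'pics/{s}.png')[y0:y1,x0:x1]
    cv2.imwrite(f'pics/{out}.png',cv2.resize(im,None,fx=k,fy=k,interpolation=cv2.INTER_CUBIC))
crop('top0',215,110,445,270,3.4,'z_top0'); crop('scene0',140,100,460,310,2.5,'z_scene0')
for s in ['top0','scene0']:
    c=load(s); hsv=cv2.cvtColor(c['frame'],cv2.COLOR_RGB2HSV)
    for nm,lo,hi in [('blue',(108,120,60),(125,255,255)),('red',(0,150,80),(5,255,255)),('red2',(172,150,80),(180,255,255))]:
        m=cv2.inRange(hsv,lo,hi); n,l,stt,ce=cv2.connectedComponentsWithStats(m)
        for i in range(1,n):
            if stt[i,4]>12: print(s,nm,stt[i],ce[i].round(1))
E
```

```text
top0 blue [226 182  13  22  62] [234.2 193.2]
top0 blue [410 182  13  22  67] [413.8 193. ]
top0 blue [225 207  13  21  66] [232.4 217.2]
top0 blue [228 232  12  22  65] [235.1 242.8]
top0 red [409 244   7   6  36] [412.  246.3]
scene0 blue [207 168  20  20 101] [216.4 178.3]
scene0 blue [427 193  26  77 607] [438.5 233.5]
scene0 red [252 129   7   4  18] [255.1 130.6]
```

```bash
python3 - <<'E'
from h import *
t=load('top0'); print('floor scale etc')
for nm,p,z in [('b1',(232,193),30),('b2',(231,217),30),('b3',(233,243),30),('b4',(416,193),30),('shaft',(365,188),140),('grip',(412,246),80),('handle',(307,198),75)]:
    print(nm,onz(t,[p],z).round(0))
E
```

```text
floor scale etc
b1 [[618. 328.  30.]]
b2 [[530. 332.  30.]]
b3 [[435. 326.  30.]]
b4 [[ 598. -343.   30.]]
shaft [[ 609. -147.  140.]]
grip [[ 410. -308.   80.]]
handle [[587.  51.  75.]]
```

View pics/z_top0.png

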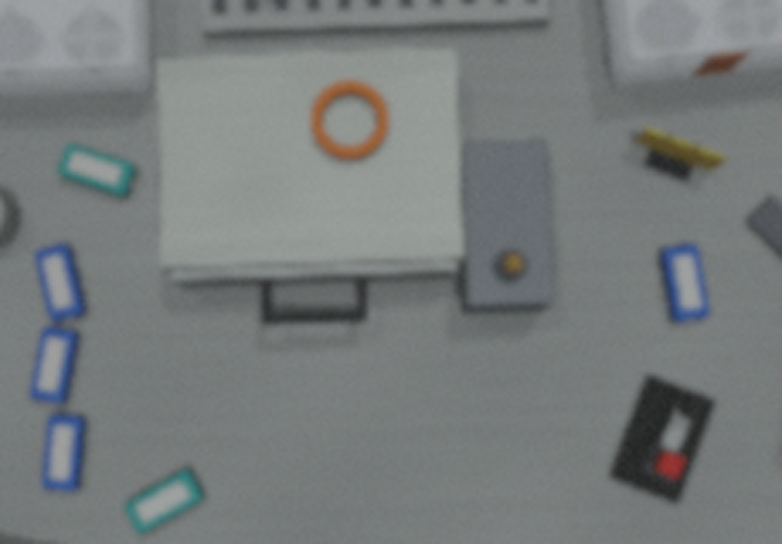

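View pics/z_scene0.png

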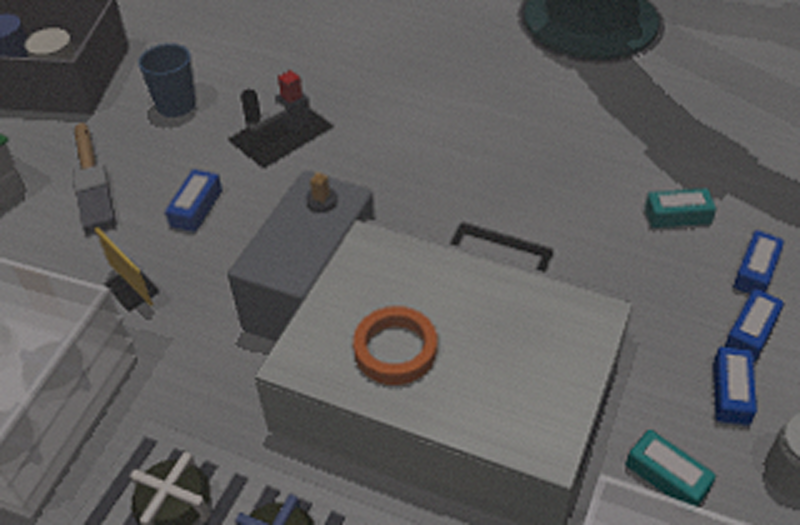

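Four bricks are present, with roughly 88 mm spacing on the left and one on the right. The handle is near (587,51) and the shaft near (609,-147). I'll turn the tool so the jaws run along world x and go look at the handle with the wrist camera.

```bash

python3 -m handwheel '0 0 1 0 0 0 1;0 0 1 0 0 0 1;0 0 1 0 0 0 1;0 0 1 0 0 0 1;0 0 1 0 0 0 1;0 0 1 0 0 0 1;0 0 1 0 0 0 1;0 0 1 0 0 0 1;0 0 1 0 0 0 1;0 0 1 0 0 0 1'
python3 -m handwheel '0 0 1 -1 0 0 1;0 0 1 -1 0 0 1;0 0 1 -1 0 0 1;0 0 1 -1 0 0 1;0 0 0.7 -1 0 0 1;0 0 0 -1 1 0 1;0 0 0 -1 1 0 1;0 0 0 -1 1 0 1;0 0 0 -1 1 0 1;0 0 0 -1 1 0 1'
python3 -m handwheel '0 0 0 -1 1 0 1;0 0 0 -1 1 0 1;0 0 0 -1 1 0 1;0 0 0 -1 1 0 1;0 0 0 -1 1 0 1;0 0 0 -1 1 0 1;0 0 0 -1 1 0 1;0 0 0 -1 1 0 1;0 0 0 -1 1 0 1;0 0 0 -1 1 0 1'
python3 - <<'E'
from h import *
st()
E
```

```text
time: 0.98
tool_pos: [249.9, 599.8, 230.9]
tcp_rot: [0.564, 0.826, -0.0, 0.0]
wrist_force: [1.2, -0.9, -0.3]
width: 85.2
time: 1.82
tool_pos: [371.9, 401.8, 231.2]
tcp_rot: [0.707, 0.707, -0.0, -0.0]
wrist_force: [0.3, 0.3, -0.8]
width: 85.4
time: 2.65
tool_pos: [571.9, 201.8, 231.1]
tcp_rot: [0.707, 0.707, -0.0, -0.0]
wrist_force: [-0.6, -0.3, 0.5]
width: 85.4
t 2.65 tcp [571.9 201.8 231.1] F [-0.6 -0.3  0.5] w 85.4
x [-0.  1. -0.] y [ 1.  0. -0.] z [-0. -0. -1.]
```

```bash

python3 -m handwheel '0 0 0 -1 0 0 1;0 0 0 -1 0 0 1;0 0 0 -1 0 0 1;0 0 0 0 0 0 1'
python3 - <<'E'
from h import *
cap('wrist','w1');
E
python3 -m handwheel '0 0 0 -1 0 0 1;0 0 0 -1 0 0 1;0 0 0 -1 0 0 1;0 0 0 -1 0 0 1;0 0 0 0 0 0 1'
python3 - <<'E'
from h import *
cap('wrist','w2'); st()
E
```

```text
time: 2.98
tool_pos: [571.5, 137.6, 231.2]
tcp_rot: [0.709, 0.705, -0.001, 0.001]
wrist_force: [-0.1, -1.0, -0.5]
width: 85.8
time: 3.45
tool_pos: [571.3, 59.4, 231.5]
tcp_rot: [0.709, 0.706, -0.0, 0.001]
wrist_force: [0.9, -1.2, 0.1]
width: 85.3
t 3.5 tcp [571.4  61.9 231.4] F [0.5 0.8 0.9] w 85.7
x [ 0.003  1.    -0.   ] y [ 1.    -0.003  0.   ] z [ 0. -0. -1.]
```

View pics/w1.png

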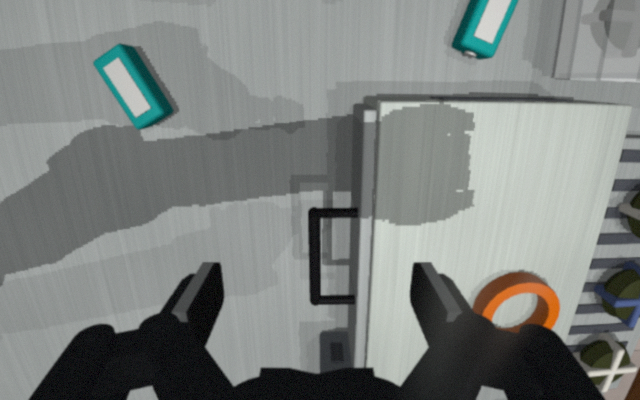

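View pics/w2.png

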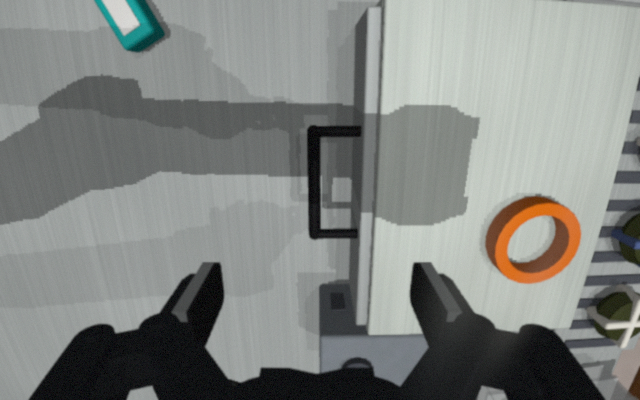

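The wrist views show the handle bar's outer corners at (311,209) and (312,304) in w1, and at (310,127) and (312,238) in w2. The shell's left front top corner is at (380,100) in w1, and its right front top corner is at (369,334) in w2.

```bash
python3 - <<'E'
from h import *
a,b=load('w1'),load('w2')
# refine dark handle mask extents
for s,c in (('w1',a),('w2',b)):
    g=cv2.cvtColor(c['frame'],cv2.COLOR_RGB2GRAY)
    m=(g<45).astype(np.uint8); m[:,:295]=0; m[:,358:]=0; m[:115]=0; m[306 if s=='w1' else 242:]=0
    n,l,stt,ce=cv2.connectedComponentsWithStats(m)
    i=1+np.argmax(stt[1:,4]); print(s,stt[i])
    ys,xs=np.where(l==i); bar=xs<324
    for y in (ys.min()+2,ys.max()-2): print(y,xs[ys==y].min(),xs[ys==y].max())
    ym=(ys.min()+ys.max())//2; print('mid',ym,xs[ys==ym].min(),xs[ys==ym].max())
for nm,p,q in [('hL',(311,209),(310,127)),('hR',(313,304),(312,238)),('shellFL',(380,101),(388,0))]:
    print(nm,tri([(a,p),(b,q)]))
print('bar mid z81',onz(b,[(314,182)],81),onz(a,[(315,256)],81))
print('shell FL',onz(a,[(379,101)],100),'FR',onz(b,[(369,334)],100),'col front', onz(b,[(320,336),(331,367)],100))
t=load('top0')
print('top shell corners z100', onz(t,[(215+158/3.4,110+60/3.4),(215+457/3.4,110+50/3.4),(215+162/3.4,110+265/3.4),(215+462/3.4,110+258/3.4)],100).round(0))
print('shaft top vs scene', tri([(t,(215+513/3.4,110+262/3.4)),(load('scene0'),(140+320/2.5,100+174/2.5))]))
E
```

```text
w1 [ 309  207   49   98 1555]
209 311 357
302 312 354
mid 255 310 319
w2 [ 308  126   50  113 1954]
128 309 357
236 311 356
mid 182 309 318
hL (array([566.16943187, 106.48644397,  74.33224303]), [array([-0.1,  0. ]), array([ 0.1, -0. ])])
hR (array([566.92927278,  -1.04323267,  77.18847907]), [array([-0.,  0.]), array([ 0., -0.])])
shellFL (array([627.39386647, 206.97756847,  82.36373319]), [array([1.5, 0.1]), array([-1.7, -0. ])])
bar mid z81 [[569.34128046  57.45778031  81.        ]] [[569.67245639  59.08021622  81.        ]]
shell FL [[622.03155395 207.91194039 100.        ]] FR [[624.7737117  -99.81238113 100.        ]] col front [[ 574.36912691 -101.82688949  100.        ]
 [ 586.16787407 -144.36257044  100.        ]]
top shell corners z100 [[ 839.  204.  100.]
 [ 839. -106.  100.]
 [ 624.  203.  100.]
 [ 622. -103.  100.]]
shaft top vs scene (array([ 610.9580468 , -148.08712   ,  139.03754086]), [array([-0.7,  0.3]), array([-0.9, -0.1])])
```

The handle's middle is about (571, 53, 75): triangulated z is 74 to 77, against 75 in the text. The cabinet origin is near (623.5, 53) with a yaw of about 0.008. I'll go down over the bar with partly open jaws.

```bash

python3 -m handwheel '0 0 0 -0.4 0 0 0.42;0 0 0 0 0 1 0.42;0 0 0 0 0 1 0.42;0 0 0 0 0 1 0.42;0 0 0 0 0 1 0.42;0 0 0 0 0 1 0.42' 60
python3 - <<'E'
from h import *
cap('wrist','w3'); st()
E
```

```text
time: 4.0
tool_pos: [571.3, 56.8, 130.3]
tcp_rot: [0.706, 0.708, 0.0, -0.0]
wrist_force: [1.3, 0.8, -0.0]
width: 36.0
t 4.05 tcp [568.7  56.6 126.4] F [-1.6  0.1 -3.1] w 35.8
x [-0.003  1.    -0.001] y [ 1.     0.003 -0.006] z [-0.006 -0.001 -1.   ]
```

View pics/w3.png

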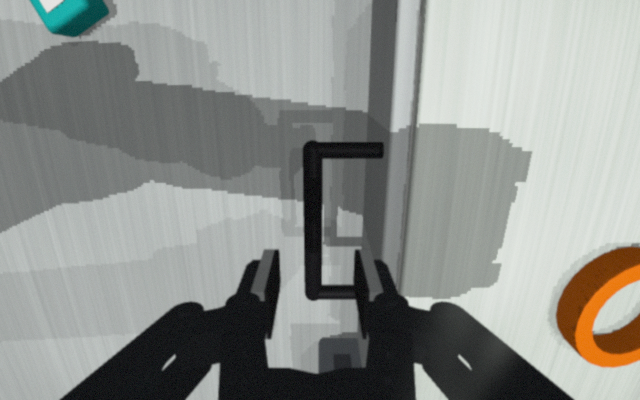

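The bar, at column 313, lies between the pads at columns 277 and 357. I'll descend, close and pull.

```bash

python3 -m handwheel '0 0 0 0 0 1 0.42;0 0 0 0 0 1 0.42;0 0 0 0 0 1 0.42;0 0 0 0 0 0.6 0.42;0 0 0 0 0 0 0.42;0 0 0 0 0 0 0;0 0 0 0 0 0 0;0 0 0 0 0 0 0;0 0 0 0 0 0 0' 60
python3 -m handwheel '0 0 0 0 -0.7 0 0;0 0 0 0 -0.7 0 0;0 0 0 0 -0.7 0 0;0 0 0 0 -0.7 0 0;0 0 0 0 -0.7 0 0;0 0 0 0 -0.7 0 0;0 0 0 0 -0.7 0 0'
python3 - <<'E'
from h import *
st()
E
```

```text
time: 4.8
tool_pos: [568.8, 55.4, 60.0]
tcp_rot: [0.707, 0.707, -0.001, -0.002]
wrist_force: [-6.8, -0.4, 2.9]
width: 9.9
time: 5.38
tool_pos: [473.8, 55.0, 60.1]
tcp_rot: [0.707, 0.707, 0.001, 0.001]
wrist_force: [2.8, -0.7, -9.7]
width: 9.6
t 5.38 tcp [473.8  55.   60.1] F [ 2.8 -0.7 -9.7] w 9.6
x [-0.  1.  0.] y [1.    0.    0.003] z [ 0.003  0.    -1.   ]
```

```bash

python3 -m handwheel '0 0 0 0 -0.6 0 0;0 0 0 0 -0.6 0 0;0 0 0 0 -0.3 0 0;0 0 0 0 -0.1 0 0;0 0 0 0 0 0 0'
python3 -m handwheel '0 0 0 0 -0.1 0 0;0 0 0 0 -0.1 0 0;0 0 0 0 0 0 0;0 0 0 0 0 0 0;0 0 0 0 0 0 0'
python3 - <<'E'
from h import *
st(); cap('top','top1')
im=cv2.imread('pics/top1.png')[110:280,180:440]; cv2.imwrite('pics/z_top1.png',cv2.resize(im,None,fx=3,fy=3,interpolation=cv2.INTER_CUBIC))
E
```

```text
time: 5.8
tool_pos: [441.4, 54.9, 60.0]
tcp_rot: [0.707, 0.707, 0.0, 0.0]
wrist_force: [-1.1, -1.6, 0.7]
width: 9.7
time: 6.22
tool_pos: [438.8, 54.9, 59.9]
tcp_rot: [0.707, 0.707, 0.001, 0.001]
wrist_force: [3.0, -1.8, 5.7]
width: 9.8
t 6.22 tcp [438.8  54.9  59.9] F [ 3.  -1.8  5.7] w 9.8
x [0. 1. 0.] y [ 1.    -0.     0.003] z [ 0.003  0.    -1.   ]
```

View pics/z_top1.png

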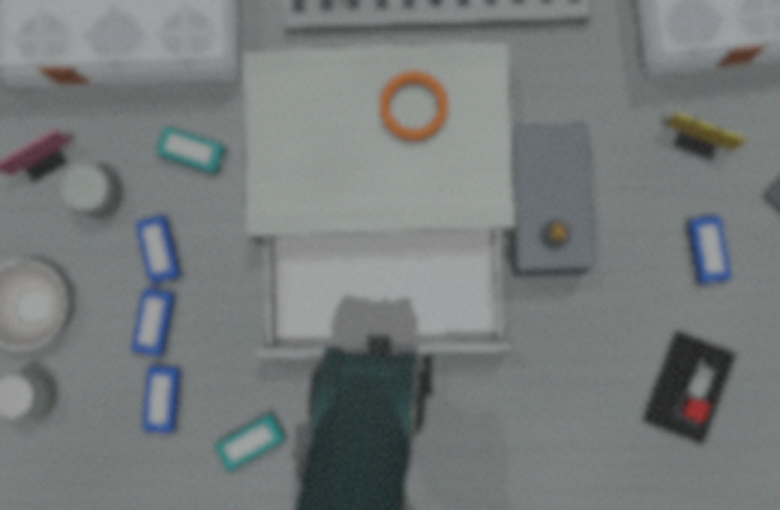

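```bash

python3 -m handwheel '0 0 0 0 -0.15 0 0;0 0 0 0 -0.15 0 0;0 0 0 0 0 0 0;0 0 0 0 0 0 0'
python3 - <<'E'
from h import *
for i in range(1): st()
E
python3 -m handwheel '0 0 0 0 0 0 0;0 0 0 0 0 0 0'
```

```text
time: 6.6
tool_pos: [438.8, 54.9, 60.1]
tcp_rot: [0.707, 0.707, 0.005, 0.006]
wrist_force: [18.6, -1.4, -17.9]
width: 9.9
t 6.6 tcp [438.8  54.9  60.1] F [ 18.6  -1.4 -17.9] w 9.9
x [ 0.001  1.    -0.001] y [ 1.    -0.001  0.015] z [ 0.015 -0.001 -1.   ]
time: 6.77
tool_pos: [438.8, 54.9, 60.1]
tcp_rot: [0.707, 0.707, 0.005, 0.006]
wrist_force: [18.7, -2.7, -17.4]
width: 9.9
```

The drawer is at its stop: the TCP travelled 130 mm and then held still against 18 N. I'll release, rise and go over to the left bricks with jaws along world y.

```bash

python3 -m handwheel '0 0 0 0 0.3 0 0;0 0 0 0 0 0 0.45;0 0 0 0 0 0 0.45;0 0 0 0 0 0 0.45;0 0 0 0 0 -1 0.45;0 0 0 0 0 -1 0.45;0 0 0 0 0 -1 0.45;0 0 0 0 0 -1 0.45;0 0 0 0 0 -1 0.45;0 0 0 0 0 -1 0.45'
python3 -m handwheel '0 0 0 1 0 -1 0.8;0 0 0 1 0 -1 0.8;0 0 0 1 0 -1 0.8;0 0 0 1 0 0 0.8;0 0 0 1 0 0 0.8;0 0 0 1 0 0 0.8;0 0 0 1 0 0 0.8;0 0 0 1 0 0 0.8;0 0 0 1 0 0 0.8;0 0 0 1 0 0 0.8'
python3 -m handwheel '0 0 -1 1 0 0 0.8;0 0 -1 1 0 0 0.8;0 0 -1 1 0 0 0.8;0 0 -1 1 0 0 0.8;0 0 -1 0 0 0 0.8;0 0 -1 0 0 0 0.8;0 0 -1 0 0 0 0.8;0 0 -1 0 0 0 0.8;0 0 -1 0 0 0 0.8;0 0 -1 0 0 0 0.8'
python3 -m handwheel '0 0 -1 0 0 0 0.8;0 0 -1 0 0 0 0.8;0 0 -1 0 0 0 0.8;0 0 -1 0 0 0 0.8;0 0 -1 0 0 0 0.8;0 0 -1 0 0 0 0.8;0 0 -1 0 0 0 0.8;0 0 -1 0 0 0 0.8;0 0 -1 0 0 0 0.8;0 0 -0.63 0 0 0 0.8'
python3 - <<'E'
from h import *
cap('wrist','w4'); st()
E
```

```text
time: 7.6
tool_pos: [436.0, 55.1, 179.8]
tcp_rot: [0.707, 0.707, -0.001, -0.001]
wrist_force: [-0.8, 0.1, 0.9]
width: 38.8
time: 8.43
tool_pos: [436.0, 255.7, 238.7]
tcp_rot: [0.707, 0.707, -0.001, -0.0]
wrist_force: [0.5, -0.2, -1.1]
width: 68.1
time: 9.27
tool_pos: [426.6, 333.7, 238.6]
tcp_rot: [0.374, 0.927, -0.001, -0.001]
wrist_force: [0.1, -0.6, -0.5]
width: 68.7
time: 10.1
tool_pos: [426.7, 333.7, 238.6]
tcp_rot: [-0.002, 1.0, -0.001, -0.001]
wrist_force: [0.1, 0.7, 0.3]
width: 68.2
t 10.15 tcp [426.7 333.7 238.7] F [0.1 0.2 1. ] w 68.2
x [-1.    -0.005  0.002] y [-0.005  1.    -0.001] z [-0.002 -0.001 -1.   ]
```

View pics/w4.png

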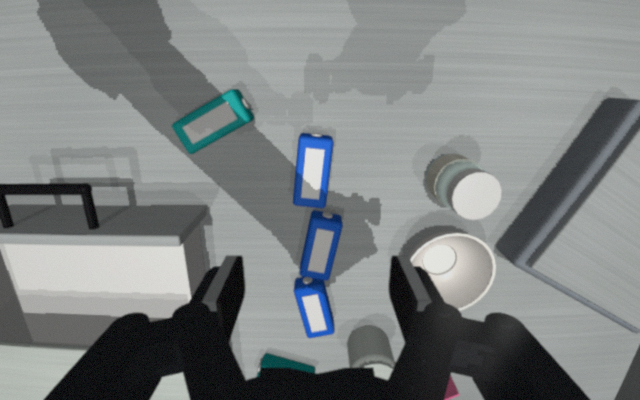

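In w4 the three left bricks have their labels at (314,170), (321,249) and (314,307), with one turquoise brick at (215,120) and another at the bottom. I'll take a second view from 60 mm ahead and triangulate the white labels.

```bash
cat >> h.py <<'E'
def labels(c):
    "white labels inside blue bricks: list of (centroid px, rect)"
    hsv=cv2.cvtColor(c['frame'],cv2.COLOR_RGB2HSV)
    blue=cv2.inRange(hsv,(106,110,40),(126,255,255))
    cs,h=cv2.findContours(blue,cv2.RETR_CCOMP,cv2.CHAIN_APPROX_NONE); out=[]
    for i,k in enumerate(cs):
        if h[0][i][3]>=0 and cv2.contourArea(k)>60:
            m=cv2.moments(k); r=cv2.minAreaRect(k)
            out.append(((m['m10']/m['m00'],m['m01']/m['m00']),cv2.boxPoints(r)))
    return out
def bricks(c,z=30):
    res=[]
    for ce,bp in labels(c):
        P=onz(c,[ce],z)[0]; B=onz(c,bp,z)
        e=[B[1]-B[0],B[2]-B[1]]; L=[np.linalg.norm(v) for v in e]; v=e[int(np.argmax(L))]
        a=np.arctan2(v[1],v[0]); a=(a+np.pi/2)%np.pi-np.pi/2
        res.append((P[:2].round(1),round(float(a),3),np.round(sorted(L),0),np.round(ce,1)))
    return res
E
python3 -m handwheel '0 0 0 -1 0 0 0.8;0 0 0 -1 0 0 0.8;0 0 0 -1 0 0 0.8;0 0 0 0 0 0 0.8'
python3 - <<'E'
from h import *
cap('wrist','w5');st()
A,B=bricks(load('w4')),bricks(load('w5'))
print(*A,'',*B,sep='\n')
for a in A:
    b=min(B,key=lambda q:np.linalg.norm(q[0]-a[0]))
    print(tri([(load('w4'),a[3]),(load('w5'),b[3])]))
print(*bricks(load('top1')),sep='\n')
E
```

```text
time: 10.48
tool_pos: [490.7, 332.7, 238.8]
tcp_rot: [0.002, 1.0, -0.001, 0.001]
wrist_force: [-0.0, -0.8, -0.1]
width: 68.5
t 10.53 tcp [488.6 333.  238.5] F [-1.7 -0.5 -0.3] w 68.5
x [-1.     0.004  0.001] y [ 0.004  1.    -0.001] z [-0.001 -0.001 -1.   ]
(array([618.7, 331. ]), 0.23, array([23., 62.]), array([314. , 312.7]))
(array([570.2, 322.1]), -1.566, array([11., 12.]), array([306.8, 280.1]))
(array([529.3, 338.3]), -0.213, array([23., 60.]), array([320.2, 250.3]))
(array([435.3, 328.9]), -0.122, array([23., 59.]), array([312.2, 173. ]))

(array([618.6, 331. ]), 0.224, array([23., 61.]), array([315.8, 268.3]))
(array([529.3, 338.3]), -0.197, array([23., 59.]), array([321.8, 198.4]))
(array([435.4, 328.9]), -0.121, array([23., 59.]), array([312.6, 112.3]))
(array([618.09210312, 330.98107203,  30.84569559]), [array([0., 0.]), array([-0.,  0.])])
(array([478.41997645, 331.58172404, 173.90175459]), [array([6.5, 1.2]), array([-7.2, -1.2])])
(array([529.10007672, 338.25973308,  30.48121985]), [array([0., 0.]), array([-0., -0.])])
(array([435.38843905, 328.90847194,  29.82294378]), [array([-0., -0.]), array([ 0., -0.])])
```

Label heights triangulate to 30 to 31 mm, as they should. The bricks are at (435.4,328.9, angle -0.12), (529,338.3, -0.20) and (618.5,331, +0.23). I'll pick the nearest one first.

```bash

python3 -m handwheel '0 0 0 1 -0.2 0.5 0.7;0 0 0 1 0 1 0.7;0 0 1 0.65 0 1 0.7;0 0 0.5 0 0 1 0.7;0 0 0 0 0 1 0.7;0 0 0 0 0 1 0.7;0 0 0 0 0 1 0.7;0 0 0 0 0 1 0.7;0 0 0 0 0 1 0.7;0 0 0 0 0 0 0.7' 40
python3 - <<'E'
from h import *
cap('wrist','w6');st(); print(*bricks(load('w6')),sep='\n')
E
```

```text
time: 11.37
tool_pos: [431.1, 328.3, 65.8]
tcp_rot: [0.06, 0.998, -0.003, -0.003]
wrist_force: [-1.5, -0.4, -0.6]
width: 59.9
t 11.42 tcp [432.2 329.1  67.6] F [-0.2  1.   0.7] w 60.1
x [-0.993  0.12   0.004] y [ 0.12   0.993 -0.004] z [-0.004 -0.003 -1.   ]
(array([479. , 345.7]), 1.449, array([11., 12.]), array([352.7, 298.7]))
(array([434.4, 328.9]), -0.139, array([21., 58.]), array([318.2, 238.3]))
```

View pics/w6.png

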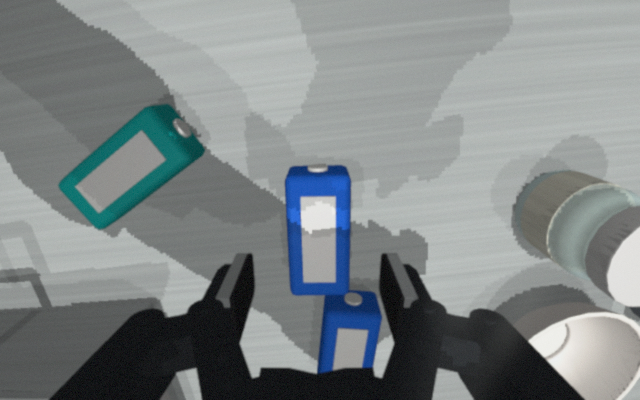

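The brick at (318,235) is centred between the pads. I'll descend, grip, lift and check.

```bash

python3 -m handwheel '0 0 0 -0.1 0 1 0.7;0 0 0 0 0 1 0.7;0 0 0 0 0 1 0.7;0 0 0 0 0 0 0.7;0 0 0 0 0 0 0;0 0 0 0 0 0 0;0 0 0 0 0 0 0;0 0 0 0 0 0 0;0 0 0 0 0 0 0' 40
python3 -m handwheel '0 0 0 0 0 -1 0;0 0 0 0 0 -1 0;0 0 0 0 0 -1 0;0 0 0 0 0 -1 0;0 0 -1 0 0 -1 0;0 0 -0.5 0 0 -1 0'
python3 - <<'E'
from h import *
cap('wrist','w7');st(); 
E
```

```text
time: 12.17
tool_pos: [437.6, 330.7, 11.0]
tcp_rot: [0.06, 0.998, 0.001, 0.001]
wrist_force: [0.8, 0.1, 7.6]
width: 37.4
time: 12.67
tool_pos: [436.7, 329.7, 130.9]
tcp_rot: [-0.001, 1.0, 0.0, 0.0]
wrist_force: [-0.3, -0.5, -1.3]
width: 37.1
t 12.72 tcp [438.7 331.3 134.7] F [1.3 1.8 1.2] w 36.8
x [-1.    -0.003 -0.005] y [-0.004  1.     0.005] z [ 0.005  0.005 -1.   ]
```

View pics/w7.png

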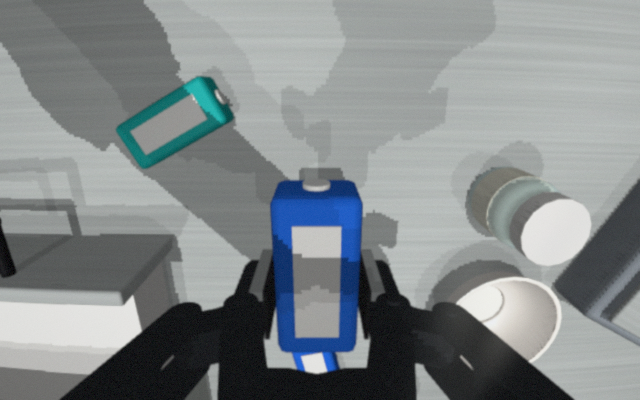

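The brick is held centred at (316,265) with a measured width of 37. I'll carry it to the drawer at (555,142).

```bash

python3 -m handwheel '0 0 0 -0.6 -0.94 0 0;0 0 0 -0.6 -0.94 0 0;0 0 0 -0.6 -0.94 0 0;0 0 0 -0.6 -0.94 0 0;0 0 0 -0.6 -0.94 0 0;0 0 0 -0.6 -0.94 0 0;0 0 0 -0.6 -0.94 0 0;0 0 0 -0.6 -0.94 0 0;0 0 0 -0.6 -0.94 0 0;0 0 0 -0.5 -0.94 0 0'
python3 -m handwheel '0 0 0 0 0 0 0;0 0 0 0 0 0 0'
python3 - <<'E'
from h import *
cap('wrist','w8');st(); 
E
```

```text
time: 13.55
tool_pos: [555.4, 140.7, 129.7]
tcp_rot: [0.001, 1.0, 0.0, 0.0]
wrist_force: [0.1, -0.5, 0.1]
width: 37.2
time: 13.72
tool_pos: [555.1, 140.2, 129.5]
tcp_rot: [0.002, 1.0, -0.0, 0.0]
wrist_force: [0.6, 1.1, -0.3]
width: 37.3
t 13.77 tcp [554.5 141.7 129.5] F [-0.5  0.7 -0.7] w 37.2
x [-1.     0.001  0.   ] y [0.001 1.    0.   ] z [-0.  0. -1.]
```

View pics/w8.png

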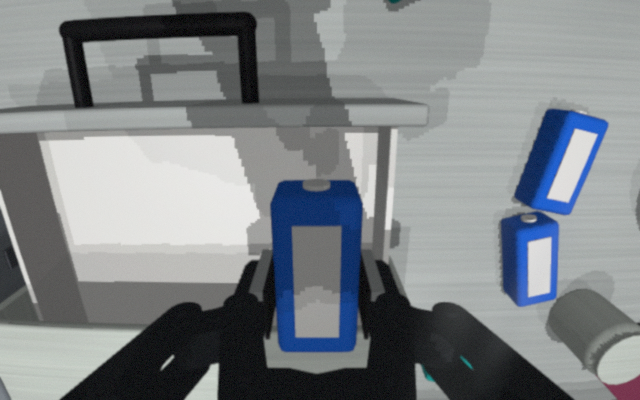

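```bash
python3 - <<'E'
from h import *
c=load('w8')
print('left wall inner top z65',onz(c,[(377,130),(378,200)],65).round(0),'panel back edge z93',onz(c,[(150,130),(350,125)],93).round(0),'right wall',onz(c,[(42,140),(5,200)],65).round(0),'shell front edge z100',onz(c,[(20,328),(150,324)],100).round(0))
E
```

```text
left wall inner top z65 [[499. 178.  65.]
 [545. 181.  65.]] panel back edge z93 [[494.  51.  93.]
 [493. 158.  93.]] right wall [[503. -38.  65.]
 [544. -79.  65.]] shell front edge z100 [[625. -64. 100.]
 [617.  32. 100.]]
```

```bash
python3 - <<'E'
from h import *
im=cv2.imread('pics/w8.png')[95:275,0:450]; cv2.imwrite('pics/z_w8.png',cv2.resize(im,None,fx=1.75,fy=1.75,interpolation=cv2.INTER_CUBIC))
c=load('w8')
P=[(x,y,z) for y in (53+134,53-134) for x,z in ((500,65),(550,65),(500,20),(550,20))]
print(np.c_[P,proj(c,P).round(0)])
E
```

```text
[[500. 187.  65. 391. 131.]
 [550. 187.  65. 387. 207.]
 [500. 187.  20. 379. 123.]
 [550. 187.  20. 375. 187.]
 [500. -81.  65. -15. 138.]
 [550. -81.  65.   5. 208.]
 [500. -81.  20.  35. 129.]
 [550. -81.  20.  50. 189.]]
```

View pics/z_w8.png

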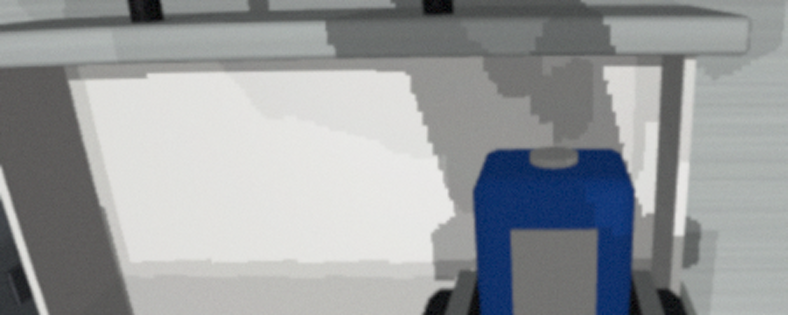

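The dark strip at columns 377 to 391 is the inner wall face, which puts the left wall at y=187 as predicted. I'll lower the brick and release it.

```bash

python3 -m handwheel '0 0 0 0 0 1 0;0 0 0 0 0 1 0;0 0 0 0 0 1 0;0 0 0 0 0 1 0;0 0 0 0 0 0.8 0;0 0 0 0 0 0 0;0 0 0 0 0 0 0.56;0 0 0 0 0 0 0.56;0 0 0 0 0 0 0.56'
python3 -m handwheel '0 0 0 0 0 -1 0.56;0 0 0 0 0 -1 0.56;0 0 0 0 0 -1 0.56;0 0 0 0 0 -1 0.56;0 0 0 0 0 -1 0.56;0 0 0 0 0 -1 0.56;0 0 0 0 0.5 -1 0.56;0 0 0 0 1 -1 0.7;0 0 0 0 1 0 0.7;0 0 0 0 1 0 0.7'
python3 -m handwheel '0 0 0 0 1 0 0.7;0 0 0 0.5 1 0 0.7;0 0 0 0.5 1 0 0.7;0 0 0 0.5 1 0 0.7;0 0 0 0 1 0 0.7;0 0 0 0 1 0 0.7;0 0 0 0 0.3 0 0.7;0 0 0 0 0 0 0.7;0 0 0 0 0 0 0.7'
python3 - <<'E'
from h import *
cap('wrist','w9');st();print(*bricks(load('w9')),sep='\n')
E
```

```text
time: 14.52
tool_pos: [554.9, 142.5, 34.1]
tcp_rot: [-0.0, 1.0, 0.0, 0.001]
wrist_force: [0.4, 0.6, -0.3]
width: 47.7
time: 15.35
tool_pos: [555.6, 212.9, 196.1]
tcp_rot: [0.001, 1.0, 0.001, 0.002]
wrist_force: [0.2, 0.3, -0.8]
width: 59.4
time: 16.1
tool_pos: [524.8, 336.9, 193.4]
tcp_rot: [0.0, 1.0, -0.0, 0.0]
wrist_force: [0.7, -1.5, 0.4]
width: 59.8
t 16.15 tcp [525.1 336.1 193.4] F [ 0.6 -0.4 -0.8] w 59.5
x [-1.     0.002 -0.   ] y [ 0.002  1.    -0.001] z [ 0.    -0.001 -1.   ]
(array([559.2, 129.9]), 0.022, array([25., 65.]), array([111.8, 209.5]))
(array([618.5, 331. ]), 0.22, array([23., 60.]), array([311. , 262.6]))
(array([529.1, 338.4]), -0.202, array([23., 59.]), array([318. , 180.2]))
```

View pics/w9.png

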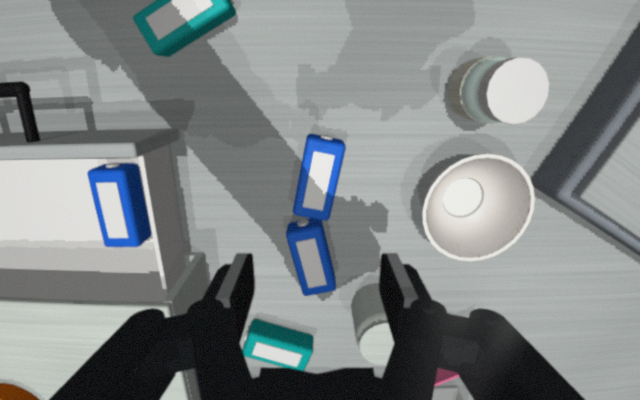

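Brick A is lying in the drawer at (118,205), and the remaining two are unmoved. Next is the middle brick.

```bash

python3 -m handwheel '0 0 1 -0.2 0.1 1 0.7;0 0 1 0 0 1 0.7;0 0 0.5 0 0 1 0.7;0 0 0 0 0 1 0.7;0 0 0 0 0 1 0.7;0 0 0 0 0 1 0.7;0 0 0 0 0 1 0.7;0 0 0 0 0 1 0.7;0 0 0 0 0 1 0.7;0 0 0 0 0 0.2 0.7'
python3 -m handwheel '0 0 0 0 0 0 0.7;0 0 0 0 0 0 0;0 0 0 0 0 0 0;0 0 0 0 0 0 0;0 0 0 0 0 0 0;0 0 0 0 0 0 0' 40
python3 -m handwheel '0 0 0 0 0 -1 0;0 0 0 0 0 -1 0;0 0 0 0 0 -1 0;0 0 0 0 0 -1 0;0 0 -1 0 0 -1 0;0 0 -1 0 0 -1 0;0 0 -0.5 0 0 0 0'
python3 - <<'E'
from h import *
cap('wrist','w10');st(); 
E
```

```text
time: 16.98
tool_pos: [527.5, 336.4, 6.3]
tcp_rot: [0.101, 0.995, -0.002, -0.002]
wrist_force: [-0.6, 0.0, -0.3]
width: 59.6
time: 17.48
tool_pos: [529.9, 340.2, 11.0]
tcp_rot: [0.1, 0.995, 0.001, 0.001]
wrist_force: [-0.3, -0.8, 6.4]
width: 37.2
time: 18.07
tool_pos: [530.8, 341.3, 134.0]
tcp_rot: [-0.002, 1.0, 0.002, 0.003]
wrist_force: [-0.1, 0.1, 0.3]
width: 36.8
t 18.12 tcp [530.  340.7 132.2] F [ 0.2  0.3 -0.2] w 36.9
x [-1.    -0.004 -0.004] y [-0.004  1.     0.003] z [ 0.004  0.003 -1.   ]
```

View pics/w10.png

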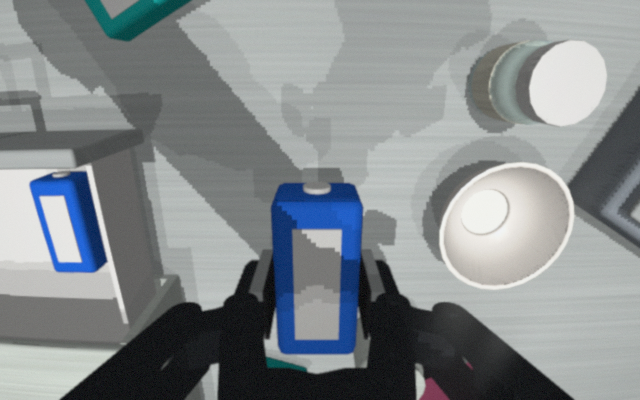

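```bash

python3 -m handwheel '0 0 0 -0.5 -1 0 0;0 0 0 -0.5 -1 0 0;0 0 0 -0.25 -1 0 0;0 0 0 0 -1 0 0;0 0 0 0 -1 0 0;0 0 0 0 -1 0 0;0 0 0 0 -1 0 0;0 0 0 0 -1 0 0;0 0 0 0 -1 0 0;0 0 0 0 -1 0 0'
python3 -m handwheel '0 0 0 0 -1 0 0;0 0 0 0 -1 0 0;0 0 0 0 -0.95 0 0;0 0 0 0 0 0 0;0 0 0 0 0 0 0'
python3 - <<'E'
from h import *
cap('wrist','w11');st(); print(*bricks(load('w11'),50),sep='\n')
E
```

```text
time: 18.95
tool_pos: [553.0, 138.7, 128.8]
tcp_rot: [0.001, 1.0, -0.0, -0.001]
wrist_force: [-0.4, -0.2, -1.1]
width: 37.0
time: 19.37
tool_pos: [553.3, 79.6, 129.0]
tcp_rot: [0.002, 1.0, -0.0, -0.0]
wrist_force: [-0.1, 0.6, -1.3]
width: 36.7
t 19.42 tcp [553.3  81.1 129. ] F [-0.8  0.8 -1. ] w 37.0
x [-1.     0.001  0.001] y [0.001 1.    0.   ] z [-0.001  0.    -1.   ]
(array([606.2, 310.2]), 0.201, array([22., 58.]), array([602.5, 266.9]))
(array([615.8,  79.5]), -0.032, array([ 37., 103.]), array([316.5, 282.7]))
(array([551.5, 143.5]), 0.014, array([22., 59.]), array([406.1, 204.5]))
```

View pics/w11.png

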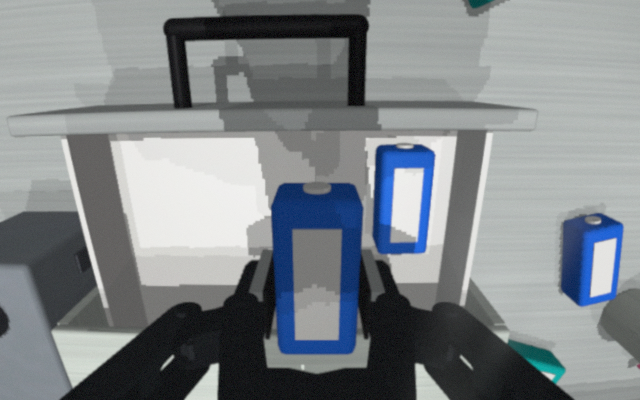

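The first brick rests at (551.5,143.5), so the spacing is 62 mm. I'll lower and release.

```bash

python3 -m handwheel '0 0 0 0 0 1 0;0 0 0 0 0 1 0;0 0 0 0 0 1 0;0 0 0 0 0 1 0;0 0 0 0 0 0.75 0;0 0 0 0 0 0 0;0 0 0 0 0 0 0.55;0 0 0 0 0 0 0.55;0 0 0 0 0 0 0.55'
python3 -m handwheel '0 0 0 0 0 -1 0.55;0 0 0 0 0 -1 0.55;0 0 0 0 0 -1 0.55;0 0 0 0 0 -1 0.55;0 0 0 0 0 -1 0.55;0 0 0 0 0 -1 0.55;0 0 0 0 0.5 -1 0.55;0 0 0 -0.5 1 -1 0.7;0 0 0 -0.5 1 0 0.7;0 0 0 -0.5 1 0 0.7'
python3 -m handwheel '0 0 0 -0.5 1 0 0.7;0 0 0 -0.5 1 0 0.7;0 0 0 -0.5 1 0 0.7;0 0 0 0 1 0 0.7;0 0 0 0 1 0 0.7;0 0 0 0 1 0 0.7;0 0 0 0 1 0 0.7;0 0 0 0 1 0 0.7;0 0 0 0 0.5 0 0.7;0 0 0 0 0 0 0.7'
python3 - <<'E'
from h import *
cap('wrist','w12');st();print(*bricks(load('w12')),sep='\n')
E
```

```text
time: 20.17
tool_pos: [554.3, 81.4, 35.3]
tcp_rot: [-0.0, 1.0, 0.0, 0.001]
wrist_force: [-0.5, 0.4, 0.4]
width: 46.7
time: 21.0
tool_pos: [585.2, 151.8, 197.6]
tcp_rot: [0.001, 1.0, 0.001, 0.003]
wrist_force: [0.6, 0.0, -0.7]
width: 60.0
time: 21.83
tool_pos: [612.7, 324.2, 194.9]
tcp_rot: [-0.002, 1.0, 0.001, 0.0]
wrist_force: [-1.0, 1.0, -0.3]
width: 60.1
t 21.88 tcp [613.3 321.7 194.7] F [-0.5 -0.5 -0. ] w 59.8
x [-1.    -0.002 -0.   ] y [-0.002  1.     0.   ] z [ 0.  0. -1.]
(array([618.5, 331.1]), 0.243, array([22., 59.]), array([323.2, 181.2]))
(array([553.8,  65.7]), -0.0, array([25., 65.]), array([ 42.8, 115.7]))
(array([552.9, 131.1]), 0.014, array([25., 64.]), array([107.2, 113. ]))
```

View pics/w12.png

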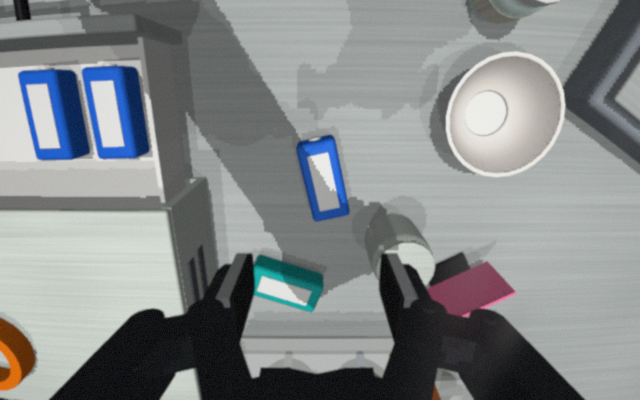

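```bash
python3 - <<'E'
from h import *
c=load('w12'); print('turq corners z30',onz(c,[(257,255),(322,275),(313,311),(250,290)],30).round(0),'tin top',onz(c,[(372,262),(435,262),(405,242)],70).round(0))
print('fingers', [ (618.5+s*r*-.23,331+s*r*.97) for s in (1,-1) for r in (30,46)])
E
```

```text
turq corners z30 [[699. 263.  30.]
 [722. 331.  30.]
 [769. 321.  30.]
 [742. 253.  30.]] tin top [[684. 376.  70.]
 [684. 434.  70.]
 [663. 404.  70.]]
fingers [(611.6, 360.1), (607.92, 375.62), (625.4, 301.9), (629.08, 286.38)]
```

Everything is clear of the fingers. I'll take the third brick.

```bash

python3 -m handwheel '0 0 -1 -0.25 0.5 1 0.7;0 0 -1 0 0 1 0.7;0 0 -0.9 0 0 1 0.7;0 0 0 0 0 1 0.7;0 0 0 0 0 1 0.7;0 0 0 0 0 1 0.7;0 0 0 0 0 1 0.7;0 0 0 0 0 1 0.7;0 0 0 0 0 1 0.7;0 0 0 0 0 0.1 0.7'
python3 -m handwheel '0 0 0 0 0 0 0.7;0 0 0 0 0 0 0;0 0 0 0 0 0 0;0 0 0 0 0 0 0;0 0 0 0 0 0 0;0 0 0 0 0 0 0' 40
python3 -m handwheel '0 0 0 0 0 -1 0;0 0 0 0 0 -1 0;0 0 0 0 0 -1 0;0 0 0 0 0 -1 0;0 0 1 0 0 -1 0;0 0 1 0 0 -1 0;0 0 0.9 0 0 0 0'
python3 - <<'E'
from h import *
cap('wrist','w13');st(); 
E
```

```text
time: 22.72
tool_pos: [617.1, 326.8, 8.6]
tcp_rot: [-0.114, 0.993, -0.002, -0.003]
wrist_force: [-1.3, -1.0, -0.4]
width: 59.8
time: 23.22
tool_pos: [620.2, 331.0, 14.4]
tcp_rot: [-0.115, 0.993, 0.0, 0.002]
wrist_force: [-0.2, -0.9, 6.2]
width: 37.0
time: 23.8
tool_pos: [621.0, 332.1, 137.6]
tcp_rot: [0.002, 1.0, 0.002, 0.003]
wrist_force: [0.6, 0.7, 0.0]
width: 37.1
t 23.85 tcp [620.1 331.7 135.6] F [ 0.5 -0.2 -2. ] w 36.7
x [-1.     0.007 -0.005] y [0.007 1.    0.003] z [ 0.005  0.003 -1.   ]
```

View pics/w13.png

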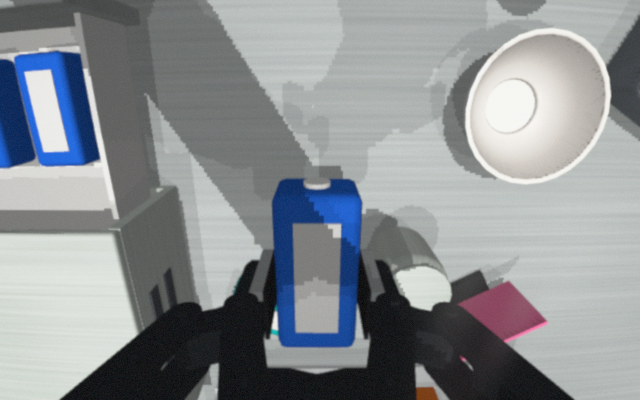

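```bash

python3 -m handwheel '0 0 0 1 -1 0 0;0 0 0 1 -1 0 0;0 0 0 1 -1 0 0;0 0 0 0.25 -1 0 0;0 0 0 0 -1 0 0;0 0 0 0 -1 0 0;0 0 0 0 -1 0 0;0 0 0 0 -1 0 0;0 0 0 0 -1 0 0;0 0 0 0 -1 0 0'
python3 -m handwheel '0 0 0 0 -1 0 0;0 0 0 0 -1 0 0;0 0 0 0 -1 0 0;0 0 0 0 -1 0 0;0 0 0 0 -1 0 0;0 0 0 0 -0.4 0 0;0 0 0 0 0 0 0;0 0 0 0 0 0 0'
python3 - <<'E'
from h import *
cap('wrist','w14');st(); print(*bricks(load('w14'),50),sep='\n')
E
```

```text
time: 24.68
tool_pos: [552.9, 129.8, 131.9]
tcp_rot: [-0.001, 1.0, -0.0, -0.001]
wrist_force: [-0.3, 0.3, -1.0]
width: 37.3
time: 25.35
tool_pos: [553.5, 23.4, 132.1]
tcp_rot: [-0.0, 1.0, 0.0, -0.0]
wrist_force: [-0.0, 0.2, -1.3]
width: 36.9
t 25.4 tcp [553.4  24.2 132.1] F [ 0.3  0.3 -0.9] w 36.9
x [-1.    -0.001  0.   ] y [-0.001  1.     0.001] z [-0.     0.001 -1.   ]
(array([612.2,  23.5]), -0.027, array([ 37., 101.]), array([316.5, 276.4]))
(array([551.4, 143.5]), 0.009, array([22., 61.]), array([481. , 202.7]))
(array([551.7,  82.4]), -0.003, array([22., 60.]), array([398.2, 203.3]))
```

View pics/w14.png

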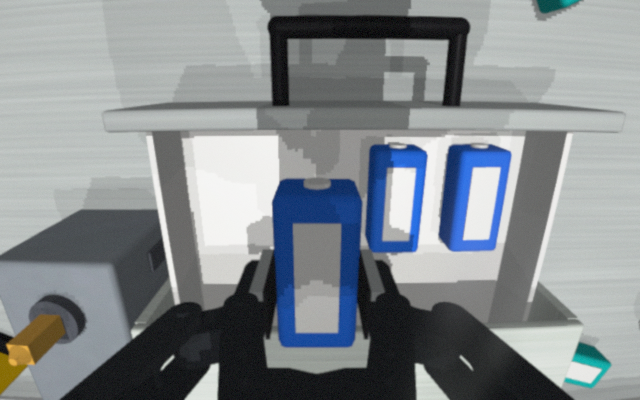

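```bash

python3 -m handwheel '0 0 0 0 -0.12 1 0;0 0 0 0 0 1 0;0 0 0 0 0 1 0;0 0 0 0 0 1 0;0 0 0 0 0 0.7 0;0 0 0 0 0 0 0;0 0 0 0 0 0 0.55;0 0 0 0 0 0 0.55;0 0 0 0 0 0 0.55'
python3 -m handwheel '0 0 0 0 0 -1 0.55;0 0 0 0 0 -1 0.55;0 0 0 0 0 -1 0.55;0 0 0 0 0 -1 0.55;0 0 0 0 0 -1 0.55;0 0 0 0 0 -1 0.55;0 0 0 0 -0.5 -1 0.55;0 0 0 0 -1 -1 0.7;0 0 0 0 -1 0 0.7;0 0 0 0 -1 0 0.7'
python3 -m handwheel '0 0 0 0 -1 0 0.7;0 0 0 0 -1 0 0.7;0 0 0 0 -1 0 0.7;0 0 0 0 -1 0 0.7;0 0 0 0 -1 0 0.7;0 0 0 0 -1 0 0.7;0 0 0 0 -1 0 0.7;0 0 0 0 -1 0 0.7;0 0 0 0 -1 0 0.7;0 0 0 0 -1 0 0.7'
python3 - <<'E'
from h import *
cap('wrist','w15');st();print(*bricks(load('w15')),sep='\n')
E
```

```text
time: 26.15
tool_pos: [554.5, 21.0, 39.5]
tcp_rot: [-0.0, 1.0, 0.0, 0.001]
wrist_force: [0.6, 0.7, -0.5]
width: 46.9
time: 26.98
tool_pos: [554.9, -50.2, 201.3]
tcp_rot: [-0.0, 1.0, 0.0, 0.003]
wrist_force: [0.1, -1.2, -0.2]
width: 60.1
time: 27.82
tool_pos: [553.7, -250.6, 199.6]
tcp_rot: [0.0, 1.0, -0.0, 0.001]
wrist_force: [0.2, -0.6, -0.8]
width: 59.7
t 27.87 tcp [ 552.9 -255.9  199.8] F [ 0.4 -3.1  1.3] w 59.7
x [-1.     0.006 -0.002] y [ 0.006  1.    -0.004] z [ 0.002 -0.004 -1.   ]
(array([ 598.2, -343.1]), 0.121, array([23., 61.]), array([225.4, 216.4]))
(array([556.9,  40.9]), -0.005, array([26., 66.]), array([600.9, 177.8]))
```

View pics/w15.png

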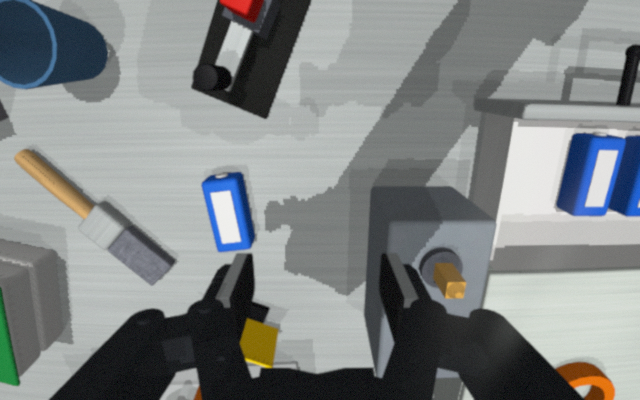

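```bash
python3 - <<'E'
from h import *
c=load('w15'); print('brush head z20',onz(c,[(175,262),(152,285),(105,200)],20).round(0),'tag',onz(c,[(245,360),(278,330),(250,302)],40).round(0))
a,b=load('w15'),load('top1'); 
# shaft: tip
E
python3 -m handwheel '0 0 -1 -0.75 -1 0 0.7;0 0 -0.5 -0.75 -1 0 0.7;0 0 0 -0.75 -1 0 0.7;0 0 0 -0.2 -1 0 0.7;0 0 0 0 -0.1 0 0.7;0 0 0 0 0 0 0.7;0 0 0 0 0 0 0.7'
python3 - <<'E'
from h import *
cap('wrist','w16');st();print(*bricks(load('w16')),sep='\n')
E
```

```text
brush head z20 [[ 657. -408.   20.]
 [ 688. -440.   20.]
 [ 584. -474.   20.]] tag [[ 777. -335.   40.]
 [ 732. -294.   40.]
 [ 695. -323.   40.]]
time: 28.45
tool_pos: [608.6, -327.1, 198.7]
tcp_rot: [-0.06, 0.998, 0.0, 0.0]
wrist_force: [-0.2, 0.5, 0.6]
width: 60.0
t 28.5 tcp [ 608.8 -326.5  198.7] F [ 0.2 -0.   0.2] w 59.9
x [-0.993 -0.12  -0.   ] y [-0.12   0.993  0.001] z [ 0.     0.001 -1.   ]
(array([ 598.7, -343. ]), 0.093, array([22., 59.]), array([300.9, 162.4]))
```

View pics/w16.png

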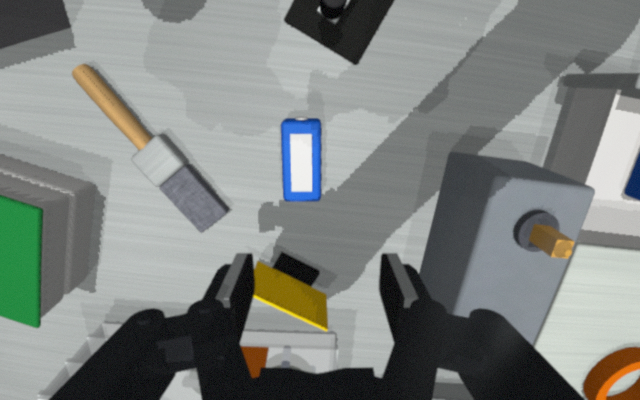

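```bash

python3 -m handwheel '0 0 0 0.6 -0.76 1 0.7;0 0 0 0 0 1 0.7;0 0 0 0 0 1 0.7;0 0 0 0 0 1 0.7;0 0 0 0 0 1 0.7;0 0 0 0 0 1 0.7;0 0 0 0 0 1 0.7;0 0 0 0 0 1 0.7;0 0 0 0 0 1 0.7;0 0 0 0 0 0.4 0.7'
python3 -m handwheel '0 0 0 0 0 0 0.7;0 0 0 0 0 0 0;0 0 0 0 0 0 0;0 0 0 0 0 0 0;0 0 0 0 0 0 0;0 0 0 0 0 0 0' 40
python3 -m handwheel '0 0 0 0 0 -1 0;0 0 0 0 0 -1 0;0 0 0 0 0 -1 0;0 0 0 0 0 -1 0;0 0 1 0 0 -1 0;0 0 0.5 0 0 -1 0;0 0 0 0 0 -1 0;0 0 0 0 0 -1 0;0 0 0 0 0 0 0'
python3 - <<'E'
from h import *
cap('wrist','w17');st(); 
E
```

```text
time: 29.33
tool_pos: [597.5, -341.8, 7.9]
tcp_rot: [-0.06, 0.998, 0.001, -0.002]
wrist_force: [-0.6, 0.1, -0.4]
width: 59.7
time: 29.83
tool_pos: [599.9, -344.8, 12.1]
tcp_rot: [-0.06, 0.998, -0.001, 0.001]
wrist_force: [-0.5, 0.2, 6.2]
width: 37.2
time: 30.58
tool_pos: [600.9, -345.8, 175.3]
tcp_rot: [0.0, 1.0, -0.002, 0.004]
wrist_force: [0.2, -0.4, 0.1]
width: 37.2
t 30.63 tcp [ 600.  -345.2  173. ] F [-0.3 -0.4 -0.2] w 36.8
x [-1.     0.001 -0.004] y [ 0.001  1.    -0.002] z [ 0.004 -0.002 -1.   ]
```

View pics/w17.png

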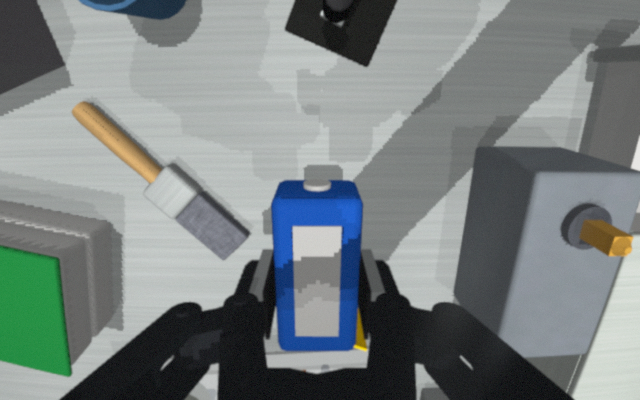

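```bash

python3 -m handwheel '0 0 0 0.75 1 0 0;0 0 0 0.75 1 0 0;0 0 0 0.75 1 0 0;0 0 0 0 1 0 0;0 0 0 0 1 0 0;0 0 0 0 1 0 0;0 0 0 0 1 0 0;0 0 0 0 1 0 0;0 0 0 0 1 0 0;0 0 0 0 1 0 0'
python3 -m handwheel '0 0 0 0 1 0 0;0 0 0 0 1 0 0;0 0 0 0 1 0 0;0 0 0 0 1 0 0;0 0 0 0 1 0.5 0;0 0 0 0 0.3 1 0;0 0 0 0 0 0.5 0;0 0 0 0 0 0 0;0 0 0 0 0 0 0'
python3 - <<'E'
from h import *
cap('wrist','w18');st(); print(*bricks(load('w18'),50),sep='\n')
E
```

```text
time: 31.47
tool_pos: [552.8, -143.2, 169.0]
tcp_rot: [0.0, 1.0, 0.0, -0.001]
wrist_force: [-0.5, 0.1, -0.4]
width: 37.5
time: 32.22
tool_pos: [553.1, -39.5, 129.3]
tcp_rot: [0.001, 1.0, -0.0, -0.001]
wrist_force: [0.2, -0.7, -1.0]
width: 37.2
t 32.27 tcp [553.8 -39.7 130.1] F [ 0.  -1.  -0.6] w 37.0
x [-1.     0.002  0.001] y [ 0.002  1.    -0.001] z [-0.001 -0.001 -1.   ]
(array([612.8, -39.6]), -0.03, array([ 37., 102.]), array([316.5, 279.7]))
(array([551.4, 143.5]), 0.011, array([23., 62.]), array([564.5, 204.2]))
(array([551.9,  82.4]), -0.004, array([23., 61.]), array([485.3, 205.1]))
(array([550.5,  22.3]), -0.003, array([22., 59.]), array([403.3, 203.6]))
```

View pics/w18.png

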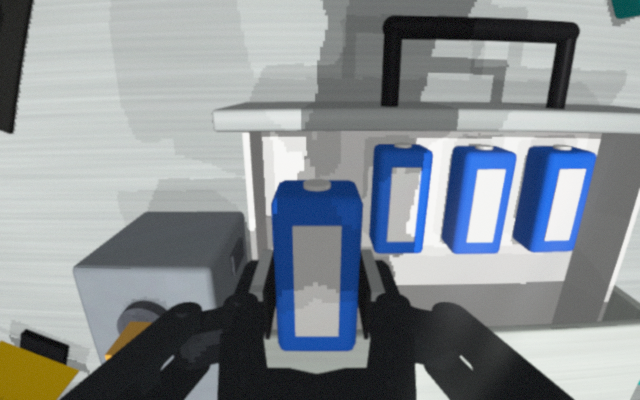

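All three placed bricks sit square, at y = 143.5, 82.4 and 22.3. I'll lower the fourth at y=-39.7, which leaves 41 mm to the right wall.

```bash

python3 -m handwheel '0 0 0 0 0 1 0;0 0 0 0 0 1 0;0 0 0 0 0 1 0;0 0 0 0 0 1 0;0 0 0 0 0 0.75 0;0 0 0 0 0 0 0;0 0 0 0 0 0 0.55;0 0 0 0 0 0 0.55;0 0 0 0 0 0 0.55'
python3 -m handwheel '0 0 0 0 0 -1 0.55;0 0 0 0 0 -1 0.55;0 0 0 0 0 -1 0.55;0 0 0 0 0 -1 0.55;0 0 0 0 0 -1 0.55;0 0 0 0 0 -1 0.55;0 0 0 0 0 -1 0.55;0 0 0 0 0 -1 0.5;0 0 1 0 0 0 0.5;0 0 1 0 0 0 0.5'
python3 - <<'E'
from h import *
cap('top','top2');cap('scene','scene2');st();print(*bricks(load('top2'),50),sep='\n')
im=cv2.imread('pics/top2.png')[110:280,180:440]; cv2.imwrite('pics/z_top2.png',cv2.resize(im,None,fx=3,fy=3,interpolation=cv2.INTER_CUBIC))
E
```

```text
time: 33.02
tool_pos: [555.3, -38.8, 36.9]
tcp_rot: [0.001, 1.0, -0.0, 0.002]
wrist_force: [-0.4, 0.4, -0.7]
width: 47.0
time: 33.85
tool_pos: [555.4, -38.5, 198.5]
tcp_rot: [0.082, 0.997, 0.001, 0.003]
wrist_force: [-0.6, -0.3, 0.8]
width: 42.6
t 33.95 tcp [554.5 -38.5 197. ] F [-0.2 -0.6 -0.1] w 42.7
x [-0.987  0.16  -0.003] y [0.16  0.987 0.001] z [ 0.003  0.    -1.   ]
```

View pics/z_top2.png

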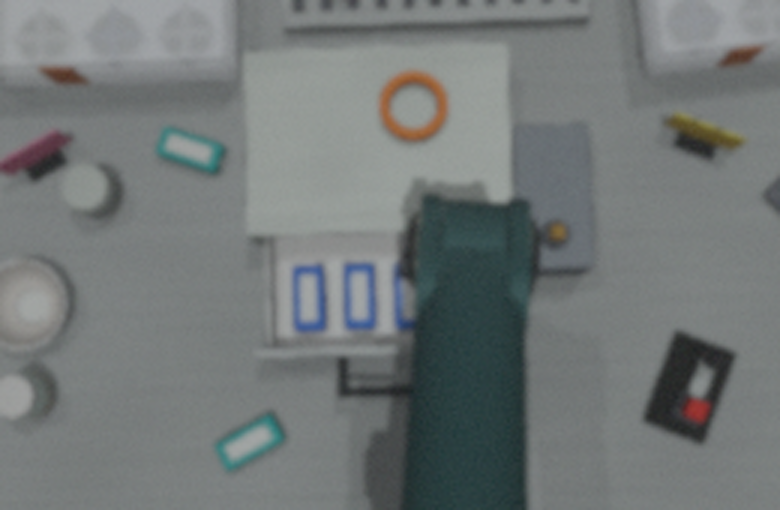

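No blue brick is left on the counter. I'll rotate back and regrip the handle to push it home.

```bash

python3 -m handwheel '0 0 1 0 0 0 0.42;0 0 1 0 0 0 0.42;0 0 1 0 0 0 0.42;0 0 1 0 0 0 0.42;0 0 1 0 0 0 0.42;0 0 1 0 0 0 0.42;0 0 1 0 0 0 0.42;0 0 1 0 0 0 0.42;0 0 1 0 0 0 0.42;0 0 1 0 0 0 0.42'
python3 -m handwheel '0 0 1 0 0 0 0.42;0 0 1 0 0 0 0.42;0 0 1 0 0 0 0.42;0 0 1 0 0 0 0.42;0 0 1 0 0 0 0.42;0 0 1 0 0 0 0.42;0 0 1 0 0 0 0.42;0 0 0.63 0 0 0 0.42;0 0 0 1 -1 0 0.42;0 0 0 1 -1 0 0.42'
python3 -m handwheel '0 0 0 1 -1 0 0.42;0 0 0 1 -1 0 0.42;0 0 0 0.7 -1 0 0.42;0 0 0 0 -0.8 0 0.42;0 0 0 0 0 1 0.42;0 0 0 0 0 1 0.42;0 0 0 0 0 1 0.42;0 0 0 0 0 0 0.42;0 0 0 0 0 0 0.42'
python3 - <<'E'
from h import *
cap('wrist','w19');st()
E
```

```text
time: 34.78
tool_pos: [554.0, -38.3, 195.8]
tcp_rot: [0.463, 0.887, 0.0, 0.0]
wrist_force: [-0.1, -0.2, -0.2]
width: 35.7
time: 35.62
tool_pos: [514.0, 0.9, 195.6]
tcp_rot: [0.707, 0.707, 0.0, 0.001]
wrist_force: [0.3, 1.2, 1.0]
width: 35.9
time: 36.37
tool_pos: [437.6, 55.4, 135.3]
tcp_rot: [0.707, 0.708, -0.001, -0.0]
wrist_force: [0.6, 1.1, -0.1]
width: 35.9
t 36.42 tcp [438.4  55.5 136. ] F [0.2 0.2 0.5] w 35.7
x [-0.001  1.     0.   ] y [1.    0.001 0.001] z [ 0.001  0.    -1.   ]
```

View pics/w19.png

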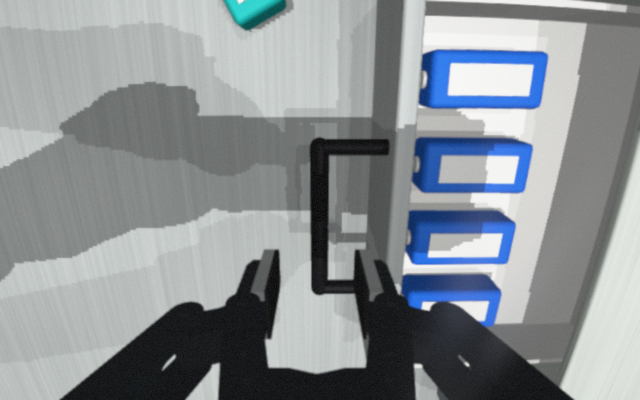

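All four bricks lie in the drawer (at right), and the bar is centred between the pads. I'll grip it and push home.

```bash

python3 -m handwheel '0 0 0 0 0 1 0.42;0 0 0 0 0 1 0.42;0 0 0 0 0 1 0.42;0 0 0 0 0 0.8 0.42;0 0 0 0 0 0 0.42;0 0 0 0 0 0 0;0 0 0 0 0 0 0;0 0 0 0 0 0 0;0 0 0 0 0 0 0' 60
python3 -m handwheel '0 0 0 0 0.2 0 0;0 0 0 0 0.4 0 0;0 0 0 0 0.6 0 0;0 0 0 0 0.7 0 0;0 0 0 0 0.7 0 0;0 0 0 0 0.7 0 0;0 0 0 0 0.7 0 0;0 0 0 0 0.6 0 0;0 0 0 0 0.5 0 0;0 0 0 0 0.4 0 0'
python3 -m handwheel '0 0 0 0 0.4 0 0;0 0 0 0 0.4 0 0;0 0 0 0 0.2 0 0;0 0 0 0 0.1 0 0;0 0 0 0 0 0 0'
python3 -m handwheel '0 0 0 0 0.1 0 0;0 0 0 0 0.1 0 0;0 0 0 0 0 0 0;0 0 0 0 0 0 0'
```

```text
time: 37.17
tool_pos: [439.3, 55.8, 60.8]
tcp_rot: [0.707, 0.707, 0.001, 0.001]
wrist_force: [-0.1, -0.8, 7.6]
width: 9.8
time: 38.0
tool_pos: [549.4, 56.2, 60.9]
tcp_rot: [0.707, 0.707, 0.001, 0.0]
wrist_force: [-2.4, 1.2, 7.0]
width: 9.5
time: 38.42
tool_pos: [568.8, 56.3, 60.8]
tcp_rot: [0.707, 0.707, -0.0, -0.002]
wrist_force: [-7.4, 0.6, 13.2]
width: 9.7
time: 38.75
tool_pos: [568.8, 56.3, 60.8]
tcp_rot: [0.707, 0.707, -0.003, -0.005]
wrist_force: [-17.4, 0.1, 23.5]
width: 9.8
```

The drawer is home: TCP x is 568.8, the same as at the first grip, and it is pressing 17 N against the stop. I'll release and look at the drawer again, then at the shaft.

```bash

python3 -m handwheel '0 0 0 0 -0.25 0 0;0 0 0 0 0 0 0.42;0 0 0 0 0 0 0.42;0 0 0 0 0 0 0.42;0 0 0 0 0 -1 0.42;0 0 0 0 0 -1 0.42;0 0 0 0 0 -1 0.42;0 0 0 0 0 -1 0.42;0 0 0 0 0 -1 0.42;0 0 0 0 0 -1 0.42'
python3 -m handwheel '0 0 0 0 0 -1 0.42;0 0 0 0 0 -1 0.42;0 0 0 0 0 -1 0.42;0 0 0 -1 0 -0.5 0.42;0 0 0 -1 0 0 0.42;0 0 0 -1 0 0 0.42;0 0 0 -1 0 0 0.42;0 0 0 -1 0 0 0.42;0 0 0 0 0 0 0.42;0 0 0 0 0 0 0.42'
python3 - <<'E'
from h import *
cap('wrist','w20');st()
E
python3 -m handwheel '0 0 0 -1 0 0 0.42;0 0 0 -1 0 0 0.42;0 0 0 -1 0 0 0.42;0 0 0 0 0 0 0.42;0 0 0 0 0 0 0.42'
python3 - <<'E'
from h import *
cap('wrist','w21');st()
E
```

```text
time: 39.58
tool_pos: [569.1, 55.4, 180.2]
tcp_rot: [0.707, 0.707, -0.0, 0.0]
wrist_force: [0.4, -0.0, 0.2]
width: 36.2
time: 40.42
tool_pos: [568.9, -45.6, 249.3]
tcp_rot: [0.708, 0.706, -0.0, 0.0]
wrist_force: [-0.8, 0.5, 0.2]
width: 36.0
t 40.47 tcp [569.  -44.1 249.1] F [-1.3  0.6  0.3] w 36.2
x [0.001 1.    0.   ] y [ 1.    -0.001 -0.   ] z [-0.  0. -1.]
time: 40.88
tool_pos: [569.1, -104.0, 249.2]
tcp_rot: [0.707, 0.707, 0.0, -0.0]
wrist_force: [-0.2, 1.3, 1.2]
width: 35.8
t 40.93 tcp [ 569.2 -102.8  249.1] F [-0.3  1.1 -0.5] w 35.6
x [-0.001  1.     0.001] y [ 1.     0.001 -0.   ] z [-0.     0.001 -1.   ]
```

View pics/w20.png

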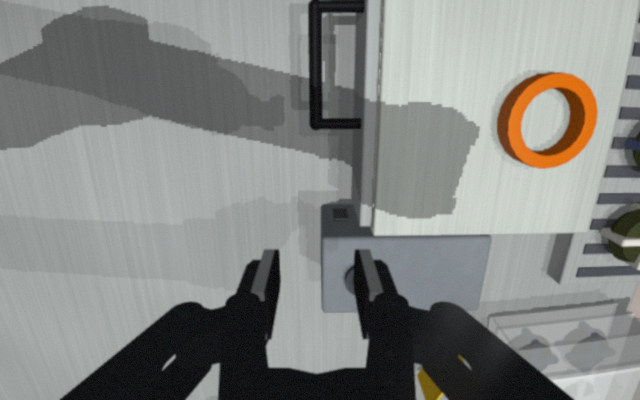

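View pics/w21.png

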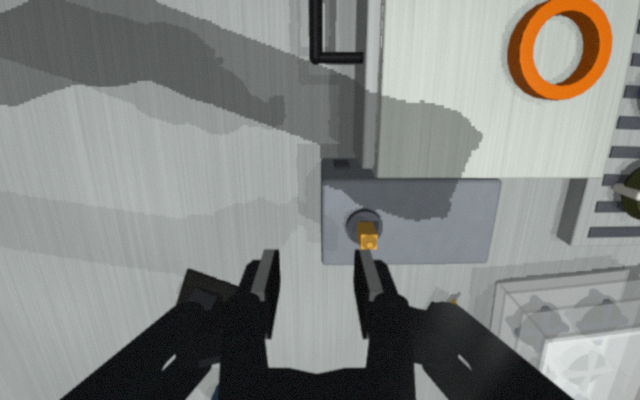

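The drawer front is flush with the shell (w20). The shaft appears at (368,238) in w21. I'll place the wrist camera right above it to read its angle.

```bash

python3 -m handwheel '0 0 0 -1 1 0 0.42;0 0 0 -1 1 0 0.42;0 0 0 -1 0.1 0 0.42;0 0 0 -1 0 0 0.42;0 0 0 -1 0 0 0.42;0 0 0 0 0 0 0.42;0 0 0 0 0 0 0.42;0 0 0 0 0 0 0.42'
python3 - <<'E'
from h import *
cap('wrist','w22');st()
print(proj(load('w22'),(613,-148,136)))
im=cv2.imread('pics/w22.png')[20:200,220:420]; cv2.imwrite('pics/z_w22.png',cv2.resize(im,None,fx=3.3,fy=3.3,interpolation=cv2.INTER_CUBIC))
E
```

```text
time: 41.6
tool_pos: [611.5, -201.8, 248.9]
tcp_rot: [0.706, 0.708, 0.0, -0.001]
wrist_force: [0.4, -0.7, -0.1]
width: 35.9
t 41.65 tcp [ 611.5 -201.7  249. ] F [ 0.1 -0.2 -1.1] w 35.7
x [-0.003  1.     0.002] y [ 1.     0.003 -0.   ] z [-0.     0.002 -1.   ]
[[318.30991893 125.59467439]]
```

View pics/z_w22.png

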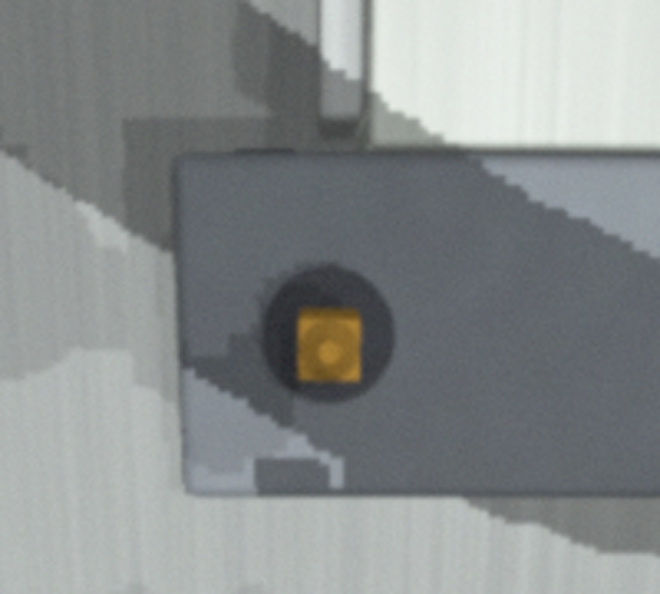

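The shaft's flats line up with the image axes to about 1°, so its angle is about 0. Its cone tip is at pixel (320,126) and the boss centre at (319.4,121). I'll get its position from rays and a mask, then look at the crank.

```bash
python3 - <<'E'
from h import *
c=load('w22')
hsv=cv2.cvtColor(c['frame'],cv2.COLOR_RGB2HSV); m=cv2.inRange(hsv,(10,120,60),(30,255,255)); m[:100]=0;m[145:]=0;m[:,:300]=0;m[:,340:]=0
n,l,s,ce=cv2.connectedComponentsWithStats(m); i=1+np.argmax(s[1:,4]); print(s[i],ce[i])
k=max(cv2.findContours((l==i).astype(np.uint8),0,1)[0],key=cv2.contourArea); print(cv2.minAreaRect(k))
print('tip z142',onz(c,[(320,126.1)],142),'boss z108',onz(c,[(319.4,120.9)],108))
x0,y0,w,h=s[i][:4]
print('sq edges at z136: x',onz(c,[(x0,y0+h-12),(x0+w,y0+h-12)],136).round(1),'bottom',onz(c,[(x0+w/2,y0+h)],136).round(1))
a=load('w21'); im=a['frame']
g=cv2.imread('pics/w21.png')[200:280,330:410]; cv2.imwrite('pics/z_w21.png',cv2.resize(g,None,fx=6,fy=6,interpolation=cv2.INTER_CUBIC))
E
```

```text
[310 113  19  23 397] [319.10831234 124.09571788]
((319.0, 124.0), (18.0, 22.0), 0.0)
tip z142 [[ 614.21933134 -147.67454702  142.        ]] boss z108 [[ 614.05282527 -147.34183411  108.        ]]
sq edges at z136: x [[ 606.7 -146.8  136. ]
 [ 621.1 -146.8  136. ]] bottom [[ 613.9 -155.9  136. ]]
```

View pics/z_w21.png

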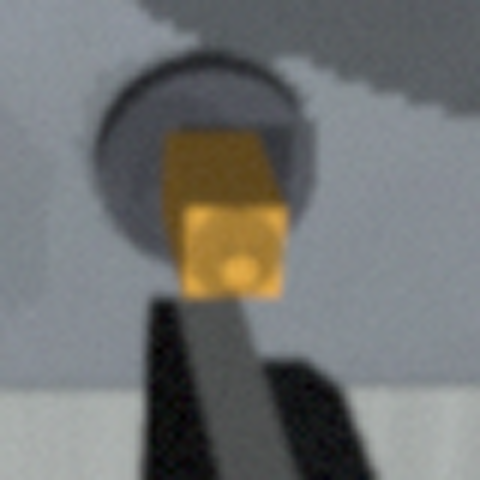

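```bash
python3 - <<'E'
from h import *
print(tri([(load('w21'),(369.7,244.5)),(load('w22'),(320,126.1))]))
E
python3 -m handwheel '0 0 0 0 -1 0 0.42;0 0 0 0 -1 0 0.42;0 0 0 0 -1 0 0.42;0 0 0 0 -1 0 0.42;0 0 0 0 -1 0 0.42;0 0 0 0 -1 0 0.42;0 0 0 0 -1 0 0.42;0 0 0 -1 -1 0 0.42;0 0 0 -1 -1 0 0.42;0 0 0 0 0 0 0.42'
python3 -m handwheel '0 0 0 0 0 0 0.42'
python3 - <<'E'
from h import *
cap('wrist','w23');st()
E
python3 -m handwheel '0 0 0 -1 0 0 0.42;0 0 0 -1 0 0 0.42;0 0 0 -1 0 0 0.42;0 0 0 0 0 0 0.42;0 0 0 0 0 0 0.42'
python3 - <<'E'
from h import *
cap('wrist','w24');st()
E
```

```text
(array([ 614.04609894, -147.87508079,  140.96398329]), [array([ 0.2, -0.1]), array([-0.2,  0.1])])
time: 42.48
tool_pos: [427.7, -246.6, 249.8]
tcp_rot: [0.709, 0.706, -0.0, 0.0]
wrist_force: [-0.0, -0.7, 0.5]
width: 35.6
time: 42.57
tool_pos: [430.7, -243.9, 249.7]
tcp_rot: [0.707, 0.707, 0.001, 0.0]
wrist_force: [-0.4, 0.6, -0.6]
width: 35.6
t 42.62 tcp [ 431.6 -243.1  249.6] F [ 0.2  0.2 -0.9] w 36.0
x [-0.001  1.     0.001] y [1.    0.001 0.001] z [ 0.001  0.001 -1.   ]
time: 43.03
tool_pos: [431.8, -303.7, 249.0]
tcp_rot: [0.707, 0.707, -0.0, -0.0]
wrist_force: [0.5, 0.8, 0.2]
width: 36.4
t 43.08 tcp [ 431.9 -302.9  248.8] F [ 0.3 -0.5 -0. ] w 35.9
x [-0.002  1.     0.001] y [ 1.     0.002 -0.001] z [-0.001  0.001 -1.   ]
```

View pics/w23.png

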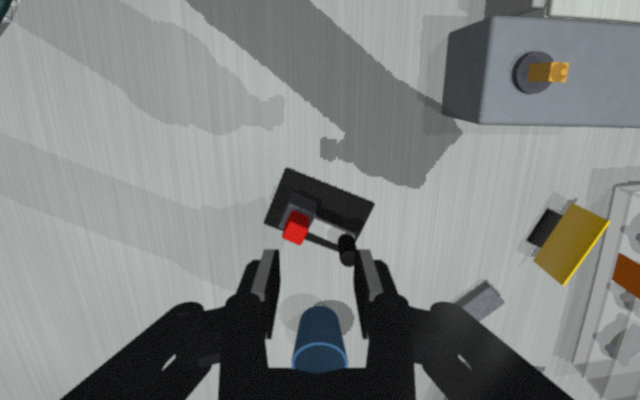

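View pics/w24.png

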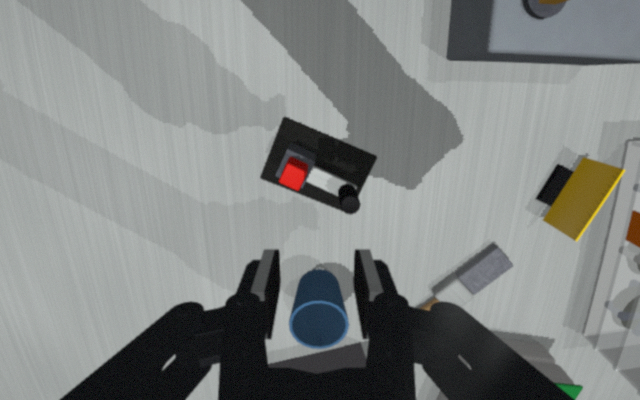

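```bash
python3 - <<'E'
from h import *
ims=[]
for s,(x0,y0) in (('w23',(250,160)),('w24',(250,110))):
    g=cv2.imread(f'pics/{s}.png')[y0:y0+115,x0:x0+140]; ims.append(cv2.resize(g,None,fx=5,fy=5,interpolation=cv2.INTER_CUBIC)[:, :700])
    c=load(s); hsv=cv2.cvtColor(c['frame'],cv2.COLOR_RGB2HSV)
    m=cv2.inRange(hsv,(0,150,60),(6,255,255))|cv2.inRange(hsv,(172,150,60),(180,255,255)); k=max(cv2.findContours(m,0,1)[0],key=cv2.contourArea)
    v=hsv[...,2]; mt=((m>0)&(v>v[m>0].max()*0.8)).astype(np.uint8)
    kt=max(cv2.findContours(mt,0,1)[0],key=cv2.contourArea); print(s,cv2.minAreaRect(k),'top face',cv2.minAreaRect(kt), v[m>0].max())
    print(onz(c,cv2.boxPoints(cv2.minAreaRect(kt)),83).round(1), onz(c,[cv2.minAreaRect(kt)[0]],83))
for n,i in zip(('z_w23','z_w24'),ims): cv2.imwrite(f'pics/{n}.png',i)
E
```

```text
w23 ((296.3103332519531, 227.27586364746094), (24.16038703918457, 29.41264533996582), 23.198591232299805) top face ((294.7260437011719, 233.10272216796875), (19.779781341552734, 17.79352569580078), 24.44395637512207) 210
[[ 395.8 -309.    83. ]
 [ 403.9 -291.    83. ]
 [ 421.9 -300.    83. ]
 [ 414.1 -318.3   83. ]] [[ 408.90904401 -304.47654046   83.        ]]
w24 ((293.6404113769531, 173.7910919189453), (23.338485717773438, 29.214487075805664), 24.443954467773438) top face ((292.4000549316406, 176.7000274658203), (21.0190372467041, 19.677398681640625), 26.56505012512207) 226
[[ 395.5 -308.7   83. ]
 [ 404.5 -291.4   83. ]
 [ 422.2 -300.6   83. ]
 [ 413.5 -318.2   83. ]] [[ 408.93636501 -304.63120343   83.        ]]
```

View pics/z_w23.png

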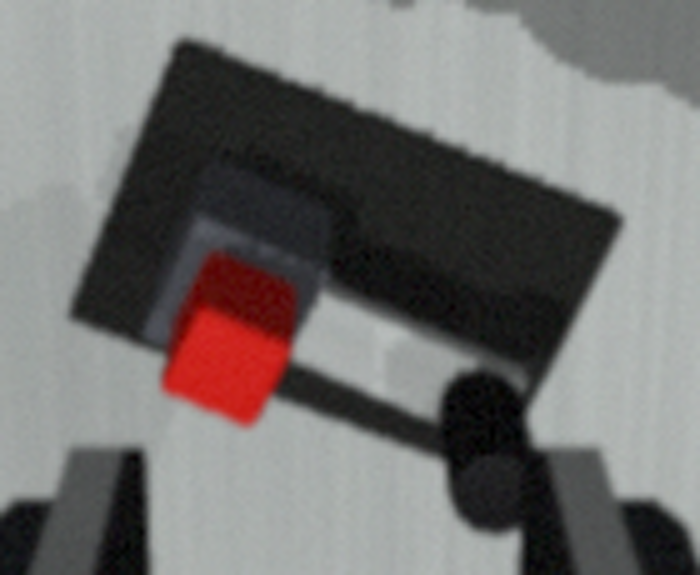

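View pics/z_w24.png

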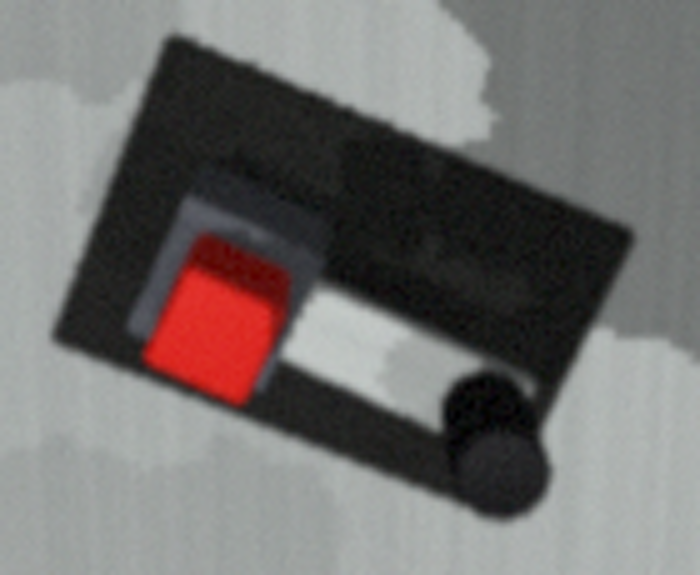

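```bash
python3 - <<'E'
from h import *
c=load('w24');b=load('w23')
M=onz(c,[(250+175/5,110+35/5),(250+632/5,110+235/5),(250+55/5,110+340/5)],5); print('mat corners',M.round(1)); print('len',np.linalg.norm(M[1]-M[0]),np.linalg.norm(M[2]-M[0]))
v=M[1]-M[0]; print('mat ang',np.arctan2(v[1],v[0]),'mat centre',((M[1]+M[2])/2).round(1))
k=tri([(b,(348.8,258.4)),(c,(350.6,205))]); print('knob',k)
g=np.array([408.9,-304.5]); kn=onz(c,[(350.6,205)],88)[0,:2]; kb=onz(b,[(348.8,258.4)],88)[0,:2]; print(kn,kb)
d=(kn+kb)/2-g; print('crank ang',np.arctan2(d[1],d[0]),np.linalg.norm(d))
print(tri([(b,(294.73,233.1)),(c,(292.4,176.7))]))
print('cup',onz(c,[(293,325),(348,325)],80))
E
```

```text
mat corners [[ 396.2 -255.6    5. ]
 [ 502.8 -301.9    5. ]
 [ 365.1 -327.6    5. ]]
len 116.25618780726927 78.4334550448868
mat ang -0.40935706718767517 mat centre [ 434.  -314.7    5. ]
knob (array([ 465.20959028, -332.96569082,   84.59536577]), [array([0.3, 0. ]), array([-0.4, -0. ])])
[ 465.20483328 -331.72379577] [ 464.46731919 -331.03692324]
crank ang -0.4479709269803312 62.059635444031336
(array([ 408.86411569, -304.85852109,   82.17247708]), [array([ 0., -0.]), array([-0.,  0.])])
cup [[ 404.97874672 -481.99701388   80.        ]
 [ 468.33487311 -482.03370897   80.        ]]
```

The red block's top is at (408.9,-304.6) and triangulates to z 82, against 83 expected. The knob lies 62 mm from it at -0.45 rad. The mat centre is (434,-314.7). I'll turn the tool 0.45 rad and descend in two stages.

```bash

python3 -m handwheel '0 0 0 -0.1 -1 0 0.5;0 0 0 0 -0.15 0 0.5;0 0 1 0 0 0 0.5;0 0 1 0 0 0 0.5;0 0 1 0 0 1 0.5;0 0 1 0 0 1 0.5;0 0 1 0 0 1 0.5;0 0 0.6 0 0 1 0.5;0 0 0 0 0 1 0.5;0 0 0 0 0 1 0.5'
python3 -m handwheel '0 0 0 0 0 0.6 0.5;0 0 0 0 0 0 0.5;0 0 0 0 0 0 0.5'
python3 - <<'E'
from h import *
cap('wrist','w25');st(); c=load('w25')
hsv=cv2.cvtColor(c['frame'],cv2.COLOR_RGB2HSV)
m=cv2.inRange(hsv,(0,150,60),(6,255,255))|cv2.inRange(hsv,(172,150,60),(180,255,255))
v=hsv[...,2]; mt=((m>0)&(v>v[m>0].max()*0.8)).astype(np.uint8); kt=max(cv2.findContours(mt,0,1)[0],key=cv2.contourArea); r=cv2.minAreaRect(kt); print(r,onz(c,[r[0]],83))
E
```

```text
time: 43.92
tool_pos: [409.1, -304.8, 128.4]
tcp_rot: [0.846, 0.533, 0.0, -0.0]
wrist_force: [0.0, 0.9, 0.4]
width: 42.8
time: 44.17
tool_pos: [408.2, -305.8, 117.2]
tcp_rot: [0.846, 0.533, -0.0, -0.0]
wrist_force: [0.3, -0.3, 0.1]
width: 42.4
t 44.22 tcp [ 408.6 -306.4  117.9] F [-0.1 -0.5 -0.6] w 42.6
x [0.433 0.901 0.   ] y [ 0.901 -0.433  0.001] z [ 0.001 -0.    -1.   ]
((310.5, 244.5), (7.0, 21.0), 90.0) [[ 402.50222852 -309.86064779   83.        ]]
```

View pics/w25.png

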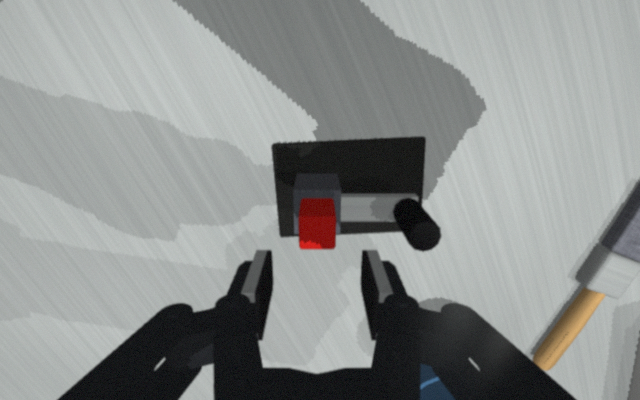

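```bash
python3 - <<'E'
from h import *
c=load('w25'); print(onz(c,[(317.5,236)],83))
g=cv2.imread('pics/w25.png')[160:260,270:450]; cv2.imwrite('pics/z_w25.png',cv2.resize(g,None,fx=4,fy=4,interpolation=cv2.INTER_CUBIC))
E
```

```text
[[ 408.61862824 -306.66166283   83.        ]]
```

View pics/z_w25.png

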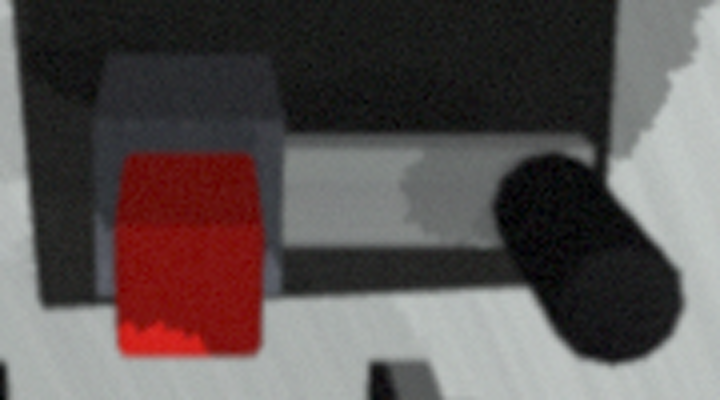

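The block's sides are square to the tool, so I'll descend and grip.

```bash
python3 - <<'E'
from h import *
c=load('w25'); print(onz(c,[(317.5,232.8)],83))
E
python3 -m handwheel '0 0 0 0 0 1 0.5;0 0 0 0 0 1 0.5;0 0 0 0 0 1 0.5;0 0 0 0 0 0.2 0.5;0 0 0 0 0 0 0.5;0 0 0 0 0 0 0;0 0 0 0 0 0 0;0 0 0 0 0 0 0;0 0 0 0 0 0 0' 80
python3 - <<'E'
from h import *
st()
E
```

```text
[[ 409.50734124 -304.80893842   83.        ]]
time: 44.97
tool_pos: [408.8, -307.0, 54.8]
tcp_rot: [0.847, 0.532, 0.001, 0.001]
wrist_force: [-1.6, 1.4, 6.5]
width: 20.6
t 44.97 tcp [ 408.8 -307.    54.8] F [-1.6  1.4  6.5] w 20.6
x [0.433 0.901 0.   ] y [ 0.901 -0.433  0.003] z [ 0.002 -0.001 -1.   ]
```

```bash

python3 -m handwheel '0 0 0 0 0 -1 0;0 0 0 0 0 -1 0;0 0 0 0 0 -1 0;0 0 0 0 0 -1 0;0 0 0 0 0 -1 0;0 0 0 0 0 -1 0;0 0 0 0 0 -1 0;0 0 0 0 0 -1 0;0 0 -1 0 0 -0.5 0;0 0 -1 0 0 0 0'
python3 -m handwheel '0 0 -1 0 0 0 0;0 0 -1 0 0 0 0;0 0 -1 0 0 0 0;0 0 -0.6 0 0 0 0;0 0 0 0 0 0 0;0 0 0 0 0 0 0'
python3 - <<'E'
from h import *
cap('wrist','w26');st()
E
```

```text
time: 45.8
tool_pos: [409.0, -307.1, 226.1]
tcp_rot: [0.8, 0.6, 0.001, 0.002]
wrist_force: [-0.1, -0.1, -3.5]
width: 20.5
time: 46.3
tool_pos: [407.6, -306.2, 223.5]
tcp_rot: [0.708, 0.706, 0.0, 0.0]
wrist_force: [0.4, -0.7, -3.2]
width: 20.8
t 46.35 tcp [ 407.7 -306.3  223.4] F [ 0.1  0.8 -2.7] w 20.4
x [0.002 1.    0.   ] y [ 1.    -0.002  0.   ] z [ 0.  0. -1.]
```

View pics/w26.png

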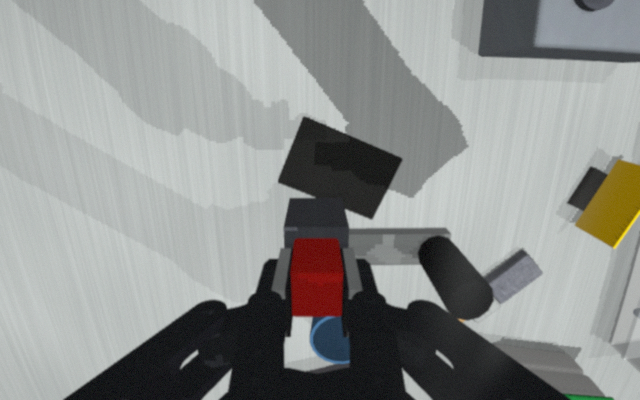

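```bash
python3 - <<'E'
from h import *
c=load('w26')
g=cv2.imread('pics/w26.png')[190:330,270:500]; g=cv2.resize(g,None,fx=3.4,fy=3.4,interpolation=cv2.INTER_CUBIC); g=cv2.convertScaleAbs(g,alpha=1.6); cv2.imwrite('pics/z_w26.png',g)
z=223.4-49.8
# predicted corner positions for offset dy
for dy in (0,2.3,4):
    o=np.array([407.7,-306.3+dy,z]); P=[o+[a,b,h] for h in (78,44) for a in (-11,11) for b in (11,-11)]+[o+[a,16,h] for h in (0,44) for a in (-16,16)]
    print(dy,((proj(c,P)-[270,190])*3.4).round(0).tolist())
E
```

```text
0 [[62.0, 297.0], [68.0, 450.0], [250.0, 297.0], [246.0, 450.0], [81.0, 169.0], [84.0, 299.0], [232.0, 168.0], [230.0, 299.0], [68.0, 35.0], [245.0, 35.0], [45.0, 137.0], [268.0, 136.0]]
2.3 [[61.0, 280.0], [67.0, 435.0], [251.0, 280.0], [246.0, 435.0], [80.0, 154.0], [84.0, 286.0], [233.0, 154.0], [230.0, 286.0], [67.0, 23.0], [246.0, 23.0], [44.0, 122.0], [268.0, 122.0]]
4 [[61.0, 268.0], [67.0, 424.0], [251.0, 267.0], [247.0, 423.0], [80.0, 143.0], [84.0, 277.0], [233.0, 143.0], [230.0, 276.0], [67.0, 14.0], [246.0, 14.0], [44.0, 111.0], [269.0, 111.0]]
```

View pics/z_w26.png

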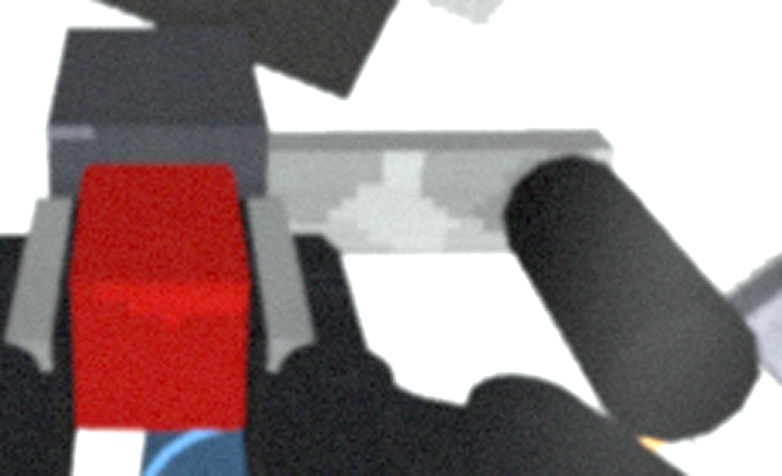

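The crank is held upright with its arm square to the tool. Comparing the projected edges, its axis is about 1.8 mm on the +y side of the TCP. I'll carry it over the shaft, with TCP target (614,-149.8).

```bash

python3 -m handwheel '0 0 0 0.78 1 0 0;0 0 0 0.78 1 0 0;0 0 0 0.78 1 0 0;0 0 0 0.78 1 0 0;0 0 0 0.78 1 0 0;0 0 0 0.78 1 0 0;0 0 0 0.78 1 0 0;0 0 0 0.78 1 0 0;0 0 0 0.78 1 0 0;0 0 0 0.78 1 0 0'
python3 -m handwheel '0 0 0 0 0.3 0 0;0 0 0 0 0 0 0;0 0 0 0 0 0 0;0 0 0 0 0 0 0'
python3 - <<'E'
from h import *
cap('wrist','w27');st()
g=cv2.imread('pics/w27.png')[130:330,250:480]; g=cv2.resize(g,None,fx=3,fy=3,interpolation=cv2.INTER_CUBIC); g=cv2.convertScaleAbs(g,alpha=1.5); cv2.imwrite('pics/z_w27.png',g)
E
```

```text
time: 47.18
tool_pos: [608.7, -149.3, 223.1]
tcp_rot: [0.707, 0.707, -0.0, -0.0]
wrist_force: [0.6, 0.4, -3.1]
width: 20.4
time: 47.52
tool_pos: [612.7, -151.7, 223.2]
tcp_rot: [0.708, 0.706, -0.001, -0.0]
wrist_force: [-0.9, -0.2, -3.1]
width: 20.8
t 47.57 tcp [ 612.8 -151.7  223.3] F [ 0.7  0.  -2.8] w 20.9
x [ 0.003  1.    -0.   ] y [ 1.    -0.003 -0.001] z [-0.001 -0.    -1.   ]
```

View pics/z_w27.png

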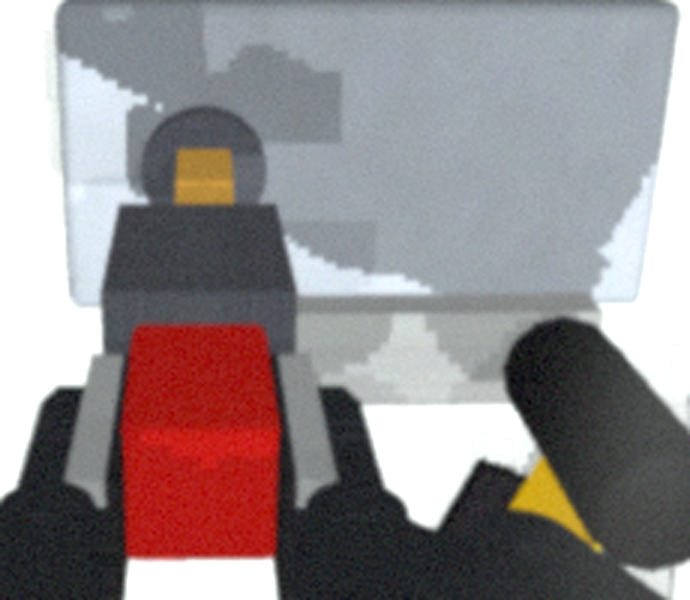

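```bash
python3 - <<'E'
from h import *
c=load('w27')
print('hub bottom +y edge centre',onz(c,[(250+199/3,130+205/3)],173.5),'hub top edge',onz(c,[(250+199/3,130+291/3)],217.5),'red top edge',onz(c,[(250+201/3,130+430/3)],251.5))
print('shaft sq front edge',onz(c,[(250+206/3,130+180/3)],136), 'boss',onz(c,[(250+204/3,130+163/3)],108))
E
```

```text
hub bottom +y edge centre [[ 612.88096047 -134.47675295  173.5       ]] hub top edge [[ 612.94447882 -133.95533668  217.5       ]] red top edge [[ 613.23781308 -138.74660149  251.5       ]]
shaft sq front edge [[ 614.49338829 -141.08550957  136.        ]] boss [[ 614.0967464  -145.20026802  108.        ]]
```

The hub axis needs to move about +1.3 in x and +2.2 in y. I'll correct, then go down slowly.

```bash

python3 -m handwheel '0 0 0 0.11 0.07 0.5 0;0 0 0 0 0 0.5 0;0 0 0 0 0 0.2 0;0 0 0 0 0 0 0;0 0 0 0 0 0 0'
python3 -m handwheel '0 0 0 0 0 0.2 0;0 0 0 0 0 0.2 0;0 0 0 0 0 0.2 0;0 0 0 0 0 0 0;0 0 0 0 0 0 0'
python3 - <<'E'
from h import *
st()
E
```

```text
time: 47.98
tool_pos: [614.9, -148.3, 198.6]
tcp_rot: [0.707, 0.707, -0.0, -0.0]
wrist_force: [0.4, -0.5, -2.3]
width: 21.0
time: 48.4
tool_pos: [615.1, -148.1, 186.9]
tcp_rot: [0.707, 0.707, -0.0, -0.0]
wrist_force: [-0.4, -0.6, -3.0]
width: 20.9
t 48.4 tcp [ 615.1 -148.1  186.9] F [-0.4 -0.6 -3. ] w 20.9
x [0. 1. 0.] y [ 1.    -0.    -0.001] z [-0.001  0.    -1.   ]
```

```bash

python3 -m handwheel '0 0 0 -0.06 -0.04 0.15 0;0 0 0 0 0 0.15 0;0 0 0 0 0 0 0;0 0 0 0 0 0 0'
python3 - <<'E'
from h import *
cap('wrist','w28'); st()
g=cv2.imread('pics/w28.png')[130:330,250:480]; g=cv2.resize(g,None,fx=3,fy=3,interpolation=cv2.INTER_CUBIC); g=cv2.convertScaleAbs(g,alpha=1.5); cv2.imwrite('pics/z_w28.png',g)
E
```

```text
time: 48.73
tool_pos: [614.4, -149.3, 181.1]
tcp_rot: [0.707, 0.707, -0.0, -0.0]
wrist_force: [0.2, -0.0, -2.3]
width: 20.5
t 48.78 tcp [ 614.5 -149.4  181.2] F [ 0.3 -0.7 -2.9] w 20.8
x [0. 1. 0.] y [ 1. -0. -0.] z [-0.  0. -1.]
```

View pics/z_w28.png

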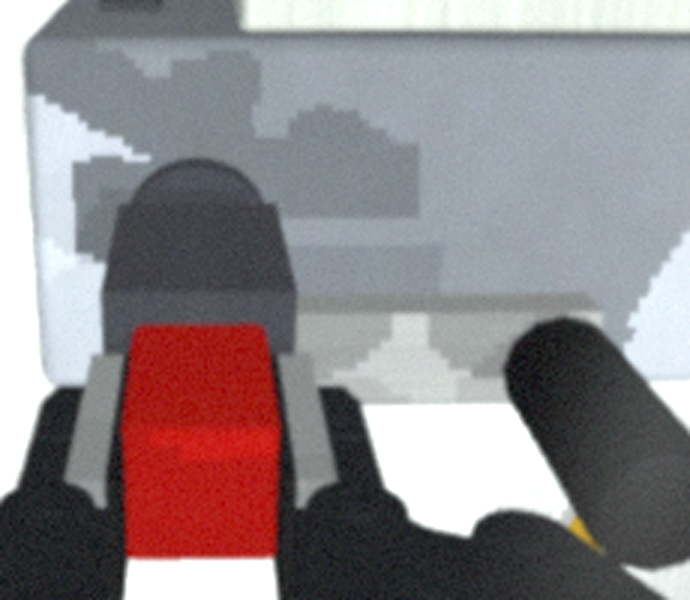

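The hub's underside is at about 131 mm, which is below the top of the square (136), with no contact force, so it has engaged. I'll continue to the seat.

```bash

python3 -m handwheel '0 0 0 0 0 0.25 0;0 0 0 0 0 0.25 0;0 0 0 0 0 0.25 0;0 0 0 0 0 0.25 0;0 0 0 0 0 0 0;0 0 0 0 0 0 0'
python3 -m handwheel '0 0 0 0 0 0.15 0;0 0 0 0 0 0.1 0;0 0 0 0 0 0 0;0 0 0 0 0 0 0'
```

```text
time: 49.28
tool_pos: [614.2, -149.3, 160.7]
tcp_rot: [0.707, 0.707, -0.0, -0.0]
wrist_force: [-0.3, -1.0, -2.9]
width: 20.7
time: 49.62
tool_pos: [615.0, -149.6, 157.9]
tcp_rot: [0.707, 0.707, 0.001, 0.0]
wrist_force: [-2.7, 0.2, 6.7]
width: 20.7
```

It is seated: z is 157.9, as predicted (157.8), with the reaction force rising. I'll release, check, and move to the knob at about (676,-148).

```bash

python3 -m handwheel '0 0 0 0 0 -0.1 0;0 0 0 0 0 0 0.5;0 0 0 0 0 0 0.5;0 0 0 0 0 0 0.5;0 0 0 0 0 -1 0.5;0 0 0 0 0 -1 0.5;0 0 0 0 0 -1 0.5;0 0 0 0 0 -0.5 0.5;0 0 0 0 0 0 0.5;0 0 0 0 0 0 0.5'
python3 - <<'E'
from h import *
cap('wrist','w29'); st(); cap('scene','scene3')
c=load('w29')
print(proj(c,[(614,-148,186),(676,-148,191),(676,-148,148)]))
E
```

```text
time: 50.45
tool_pos: [614.6, -149.3, 228.2]
tcp_rot: [0.707, 0.707, 0.0, 0.0]
wrist_force: [-0.7, 0.2, -0.5]
width: 42.5
t 50.5 tcp [ 614.1 -149.   227.3] F [0.  0.3 0.1] w 42.8
x [-0.  1.  0.] y [ 1.     0.    -0.001] z [-0.001  0.    -1.   ]
[[315.10506013 227.39976443]
 [419.32544509 230.53457821]
 [401.8588979  205.47729017]]
```

View pics/w29.png

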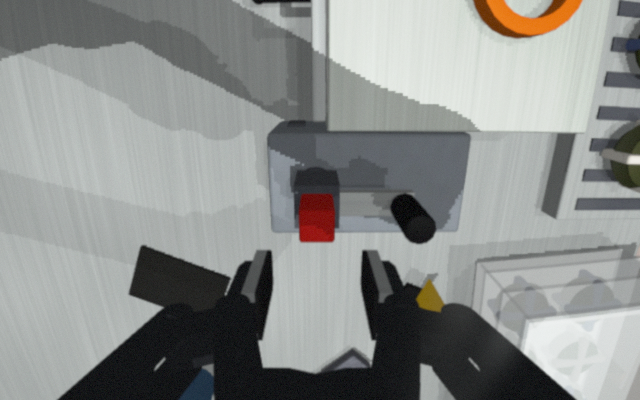

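The red block is at (317,227) and the knob top at (419,230), both at their predicted pixels for a seated crank. Next I'll go to the knob.

```bash

python3 -m handwheel '0 0 0 0.05 1 0 0.5;0 0 0 0 1 0 0.5;0 0 0 0 1 0 0.5;0 0 0 0 0.1 0 0.5;0 0 0 0 0 0.7 0.5;0 0 0 0 0 0 0.5;0 0 0 0 0 0 0.5'
python3 - <<'E'
from h import *
cap('wrist','w30'); st()
E
```

```text
time: 51.13
tool_pos: [674.4, -148.4, 212.0]
tcp_rot: [0.707, 0.707, -0.001, -0.002]
wrist_force: [0.3, -0.5, 0.9]
width: 42.8
t 51.18 tcp [ 675.1 -148.5  213.1] F [0.1 0.5 0.6] w 42.4
x [0.001 1.    0.   ] y [ 1.    -0.001 -0.003] z [-0.002  0.    -1.   ]
```

View pics/w30.png

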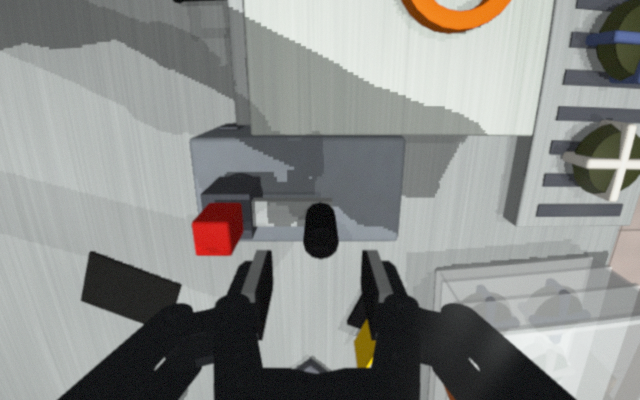

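```bash

python3 -m handwheel '0 0 0 0 0 1 0.5;0 0 0 0 0 1 0.5;0 0 0 0 0 1 0.5;0 0 0 0 0 0 0.5;0 0 0 0 0 0 0;0 0 0 0 0 0 0;0 0 0 0 0 0 0;0 0 0 0 0 0 0' 30
python3 - <<'E'
from h import *
st()
for i in range(29):
    m=.125+.25*i; print(i,round(.25*(i+1),2),np.round([-.773*np.cos(m),-.773*np.sin(m)],2), 'pos',np.round([614+62*np.cos(.25*(i+1)),-148-62*np.sin(.25*(i+1))],1))
E
```

```text
time: 51.85
tool_pos: [676.9, -148.8, 155.7]
tcp_rot: [0.707, 0.707, 0.0, 0.001]
wrist_force: [-1.0, 0.1, 1.2]
width: 19.1
t 51.85 tcp [ 676.9 -148.8  155.7] F [-1.   0.1  1.2] w 19.1
x [ 0.  1. -0.] y [ 1.    -0.     0.002] z [ 0.002 -0.    -1.   ]
0 0.25 [-0.77 -0.1 ] pos [ 674.1 -163.3]
1 0.5 [-0.72 -0.28] pos [ 668.4 -177.7]
2 0.75 [-0.63 -0.45] pos [ 659.4 -190.3]
3 1.0 [-0.5  -0.59] pos [ 647.5 -200.2]
4 1.25 [-0.33 -0.7 ] pos [ 633.5 -206.8]
5 1.5 [-0.15 -0.76] pos [ 618.4 -209.8]
6 1.75 [ 0.04 -0.77] pos [ 602.9 -209. ]
7 2.0 [ 0.23 -0.74] pos [ 588.2 -204.4]
8 2.25 [ 0.41 -0.66] pos [ 575.1 -196.2]
9 2.5 [ 0.56 -0.54] pos [ 564.3 -185.1]
10 2.75 [ 0.67 -0.38] pos [ 556.7 -171.7]
11 3.0 [ 0.75 -0.2 ] pos [ 552.6 -156.7]
12 3.25 [ 0.77 -0.01] pos [ 552.4 -141.3]
13 3.5 [0.75 0.18] pos [ 555.9 -126.3]
14 3.75 [0.68 0.36] pos [ 563.1 -112.6]
15 4.0 [0.57 0.52] pos [ 573.5 -101.1]
16 4.25 [0.43 0.64] pos [586.3 -92.5]
17 4.5 [0.26 0.73] pos [600.9 -87.4]
18 4.75 [0.07 0.77] pos [616.3 -86. ]
19 5.0 [-0.13  0.76] pos [631.6 -88.5]
20 5.25 [-0.31  0.71] pos [645.7 -94.7]
21 5.5 [-0.48  0.61] pos [ 657.9 -104.3]
22 5.75 [-0.61  0.47] pos [ 667.4 -116.5]
23 6.0 [-0.71  0.31] pos [ 673.5 -130.7]
24 6.25 [-0.76  0.12] pos [ 676.  -145.9]
25 6.5 [-0.77 -0.07] pos [ 674.5 -161.3]
26 6.75 [-0.73 -0.26] pos [ 669.4 -175.9]
27 7.0 [-0.64 -0.43] pos [ 660.7 -188.7]
28 7.25 [-0.51 -0.58] pos [ 649.2 -199. ]
```

The knob is gripped (width 19). I'll wind the first radian and check.

```bash

python3 -m handwheel '0 0 0 -0.77 -0.1 0 0;0 0 0 -0.72 -0.28 0 0;0 0 0 -0.63 -0.45 0 0;0 0 0 -0.5 -0.59 0 0;0 0 0 0 0 0 0;0 0 0 0 0 0 0'
python3 - <<'E'
from h import *
st(); cap('wrist','w31')
E
```

```text
time: 52.35
tool_pos: [646.2, -203.1, 154.7]
tcp_rot: [0.708, 0.706, -0.0, -0.0]
wrist_force: [-1.7, 2.5, 3.4]
width: 19.3
t 52.35 tcp [ 646.2 -203.1  154.7] F [-1.7  2.5  3.4] w 19.3
x [0.003 1.    0.   ] y [ 1.    -0.003 -0.001] z [-0.001  0.    -1.   ]
```

View pics/w31.png

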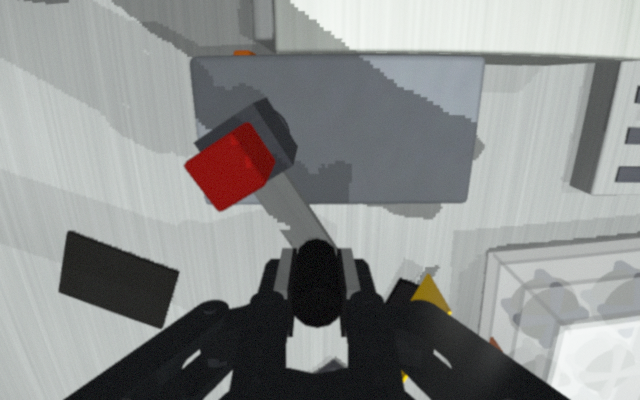

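The crank has turned about 1 rad, the orange bar is starting to emerge at (244,52), and the forces are small. I'll keep winding.

```bash

python3 -m handwheel '0 0 0 -0.33 -0.7 0 0;0 0 0 -0.15 -0.76 0 0;0 0 0 0.04 -0.77 0 0;0 0 0 0.23 -0.74 0 0;0 0 0 0.41 -0.66 0 0;0 0 0 0.56 -0.54 0 0;0 0 0 0 0 0 0'
python3 -m handwheel '0 0 0 0.67 -0.38 0 0;0 0 0 0.75 -0.2 0 0;0 0 0 0.77 -0.01 0 0;0 0 0 0.75 0.18 0 0;0 0 0 0 0 0 0;0 0 0 0 0 0 0'
```

```text
time: 52.98
tool_pos: [563.9, -186.8, 155.3]
tcp_rot: [0.707, 0.707, 0.0, 0.001]
wrist_force: [-0.5, -1.2, 3.8]
width: 19.3
time: 53.48
tool_pos: [555.8, -127.0, 155.4]
tcp_rot: [0.707, 0.707, -0.0, -0.001]
wrist_force: [-8.5, 3.8, 14.0]
width: 19.3
```

```bash

python3 -m handwheel '0 0 0 0.68 0.36 -0.03 0;0 0 0 0.57 0.52 0 0;0 0 0 0.43 0.64 0 0;0 0 0 0.26 0.73 0 0;0 0 0 0.07 0.77 0 0;0 0 0 0 0 0 0;0 0 0 0 0 0 0'
python3 - <<'E'
from h import *
st(); cap('wrist','w32')
E
```

```text
time: 54.07
tool_pos: [619.1, -87.5, 155.7]
tcp_rot: [0.707, 0.707, 0.001, 0.002]
wrist_force: [1.1, 1.4, 4.5]
width: 19.1
t 54.07 tcp [619.1 -87.5 155.7] F [1.1 1.4 4.5] w 19.1
x [-0.     1.    -0.001] y [1.    0.    0.004] z [ 0.004 -0.001 -1.   ]
```

View pics/w32.png

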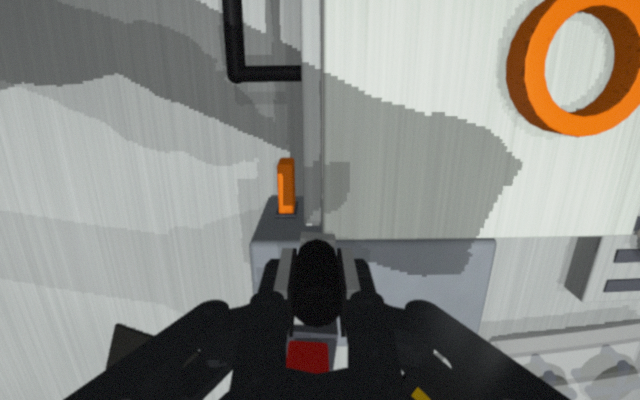

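The lock bar is well out at (287,190), and the crank is at about 4.75 rad. I'll finish the wind to the stop.

```bash

python3 -m handwheel '0 0 0 -0.13 0.76 0 0;0 0 0 -0.31 0.71 0 0;0 0 0 -0.48 0.61 0 0;0 0 0 -0.61 0.47 0 0;0 0 0 -0.71 0.31 0 0;0 0 0 0 0 0 0;0 0 0 0 0 0 0'
python3 -m handwheel '0 0 0 -0.76 0.12 0 0;0 0 0 -0.77 -0.07 0 0;0 0 0 0 0 0 0;0 0 0 0 0 0 0'
python3 -m handwheel '0 0 0 -0.73 -0.26 0 0;0 0 0 -0.4 -0.25 0 0;0 0 0 0 0 0 0;0 0 0 0 0 0 0'
python3 - <<'E'
from h import *
s,_=st(); d=s['tool_pos'][:2]-np.array([614,-148]); print('theta',2*np.pi-np.arctan2(d[1],d[0]),np.hypot(*d))
E
```

```text
time: 54.7
tool_pos: [674.3, -134.9, 155.3]
tcp_rot: [0.708, 0.706, -0.001, 0.001]
wrist_force: [0.1, -1.7, 5.9]
width: 19.1
time: 55.03
tool_pos: [674.6, -163.4, 155.1]
tcp_rot: [0.708, 0.707, -0.0, 0.0]
wrist_force: [-1.7, 0.3, 5.5]
width: 18.8
time: 55.37
tool_pos: [665.1, -184.6, 155.1]
tcp_rot: [0.707, 0.707, 0.0, 0.0]
wrist_force: [-0.9, 0.3, 3.6]
width: 19.1
t 55.37 tcp [ 665.1 -184.6  155.1] F [-0.9  0.3  3.6] w 19.1
x [ 0.  1. -0.] y [ 1.    -0.     0.001] z [ 0.001 -0.    -1.   ]
theta 6.904700161753311 62.87627018586682
```

```bash

python3 -m handwheel '0 0 0 -0.25 -0.19 0 0;0 0 0 0 0 0 0;0 0 0 0 0 0 0'
python3 -m handwheel '0 0 0 -0.15 -0.12 0 0;0 0 0 0 0 0 0;0 0 0 0 0 0 0'
python3 - <<'E'
from h import *
s,_=st(); d=s['tool_pos'][:2]-np.array([614,-148]); print('theta',2*np.pi-np.arctan2(d[1],d[0]),np.hypot(*d))
E
```

```text
time: 55.62
tool_pos: [661.7, -189.1, 155.1]
tcp_rot: [0.707, 0.707, 0.0, 0.0]
wrist_force: [1.8, 0.8, 4.3]
width: 19.1
time: 55.87
tool_pos: [658.9, -192.4, 155.0]
tcp_rot: [0.707, 0.707, 0.0, 0.0]
wrist_force: [1.5, 1.1, 3.5]
width: 19.1
t 55.87 tcp [ 658.9 -192.4  155. ] F [1.5 1.1 3.5] w 19.1
x [-0.  1.  0.] y [1. 0. 0.] z [ 0.  0. -1.]
theta 7.06304404208945 63.1745513269475
```

```bash

python3 -m handwheel '0 0 0 -0.16 -0.15 0 0;0 0 0 0 0 0 0;0 0 0 0 0 0 0'
python3 -m handwheel '0 0 0 -0.1 -0.1 0 0;0 0 0 0 0 0 0;0 0 0 0 0 0 0'
```

```text
time: 56.12
tool_pos: [655.5, -195.9, 154.9]
tcp_rot: [0.707, 0.707, -0.0, -0.0]
wrist_force: [1.2, 1.8, 5.5]
width: 18.6
time: 56.37
tool_pos: [653.6, -197.6, 154.9]
tcp_rot: [0.707, 0.707, -0.0, -0.0]
wrist_force: [0.9, 1.7, 4.7]
width: 19.3
```

```bash

python3 -m handwheel '0 0 0 -0.12 -0.14 0 0;0 0 0 0 0 0 0;0 0 0 0 0 0 0'
python3 -m handwheel '0 0 0 -0.09 -0.11 0 0;0 0 0 0 0 0 0;0 0 0 0 0 0 0'
python3 - <<'E'
from h import *
st(); cap('wrist','w33'); cap('scene','scene4')
E
```

```text
time: 56.62
tool_pos: [650.7, -199.9, 154.8]
tcp_rot: [0.707, 0.707, -0.0, -0.0]
wrist_force: [-0.1, 3.1, 5.8]
width: 19.5
time: 56.87
tool_pos: [649.3, -200.9, 154.9]
tcp_rot: [0.707, 0.707, 0.001, -0.0]
wrist_force: [1.2, 4.2, 3.8]
width: 19.0
t 56.87 tcp [ 649.3 -200.9  154.9] F [1.2 4.2 3.8] w 19.0
x [-0.001  1.     0.001] y [1.    0.001 0.001] z [ 0.001  0.001 -1.   ]
```

View pics/w33.png

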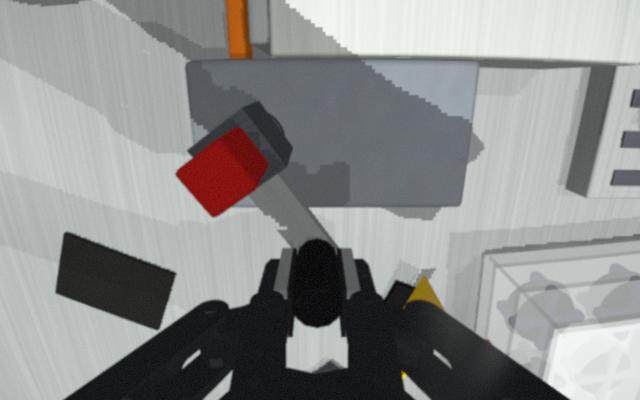

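The crank is now at 7.27 rad with the force rising, so the stop has been reached after the socket play. I'll release, rise and look.

```bash

python3 -m handwheel '0 0 0 0.2 0.2 0 0;0 0 0 0 0 0 0.5;0 0 0 0 0 0 0.5;0 0 0 0 0 0 0.5;0 0 0 0 0 -1 0.5;0 0 0 0 0 -1 0.5;0 0 0 0 0 -1 0.5;0 0 0 0 0 -1 0.5;0 0 0 0 0 -1 0.5;0 0 0 0 0 0 0.5'
python3 -m handwheel '0 0 0 1 -1 0 0.5;0 0 0 0.6 -0.8 0 0.5;0 0 0 0 0 0 0.5;0 0 0 0 0 0 0.5'
python3 - <<'E'
from h import *
st(); cap('wrist','w34')
E
python3 -m handwheel '0 0 0 1 0 0 0.5;0 0 0 1 0 0 0.5;0 0 0 1 0 0 0.5;0 0 0 0 0 0 0.5;0 0 0 0 0 0 0.5'
python3 - <<'E'
from h import *
st(); cap('wrist','w35')
E
```

```text
time: 57.8
tool_pos: [654.1, -199.9, 259.0]
tcp_rot: [0.708, 0.707, 0.001, 0.003]
wrist_force: [0.9, -0.1, 0.3]
width: 43.0
time: 58.13
tool_pos: [616.0, -165.7, 254.3]
tcp_rot: [0.707, 0.707, -0.0, -0.0]
wrist_force: [-0.8, -0.2, -0.6]
width: 43.0
t 58.13 tcp [ 616.  -165.7  254.3] F [-0.8 -0.2 -0.6] w 43.0
x [-0.  1.  0.] y [ 1.     0.    -0.001] z [-0.001  0.    -1.   ]
time: 58.6
tool_pos: [617.3, -105.6, 254.4]
tcp_rot: [0.707, 0.708, -0.0, 0.0]
wrist_force: [0.4, -1.1, 0.2]
width: 42.6
t 58.6 tcp [ 617.3 -105.6  254.4] F [ 0.4 -1.1  0.2] w 42.6
x [-0.002  1.    -0.001] y [ 1.     0.002 -0.   ] z [-0.    -0.001 -1.   ]
```

View pics/w34.png

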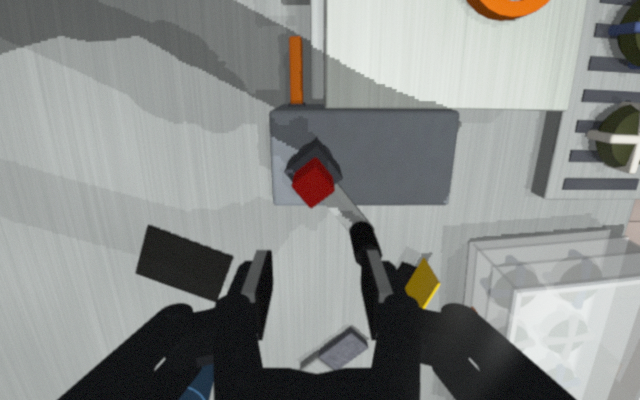

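View pics/w35.png

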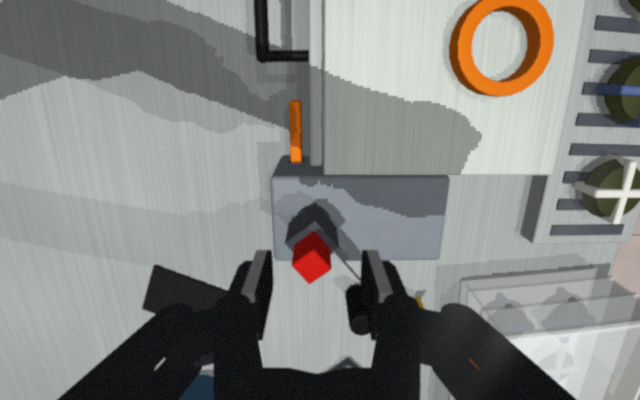

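```bash
python3 - <<'E'
from h import *
for s,p,q in (('w34',(296,36.5),(296,104)),('w35',(296,99.5),(296,162))):
    c=load(s); P=onz(c,[p,q],56); print(s,P.round(1),'len',(P[0]-P[1])[1])
c,b=load('w34'),load('w35')
for s in ('w34','w35'):
    g=cv2.imread(f'pics/{s}.png')[130:340,270:400]; g=cv2.resize(g,None,fx=2.8,fy=2.8,interpolation=cv2.INTER_CUBIC); g=cv2.convertScaleAbs(g,alpha=1.5); cv2.imwrite(f'pics/z_{s}.png',g)
E
cd pics; python3 -c "
import cv2,numpy as np
cv2.imwrite('z_34_35.png',np.hstack([cv2.imread('z_w34.png'),cv2.imread('z_w35.png')]))"
```

```text
w34 [[ 596.8  -38.6   56. ]
 [ 595.7 -100.7   56. ]] len 62.16061491962873
w35 [[597.2 -36.5  56. ]
 [596.1 -99.7  56. ]] len 63.208160900823046
```

View pics/z_34_35.png

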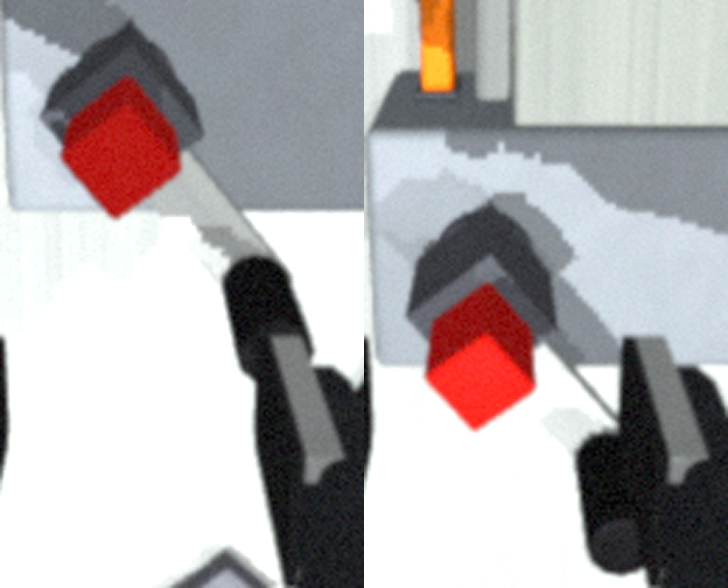

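```bash
python3 - <<'E'
from h import *
P=onz(load('w32'),[(287,157.5),(287,214)],56); print(P.round(1))
P=onz(load('w31'),[(244,50),(244,54)],56); print(P.round(1))
c=load('w35')
o=lambda x,y:(270+(x-364)/2.8,130+y/2.8)
Q=onz(c,[o(425,378),o(487,333),o(536,385),o(476,430)],186); print('grip top corners',Q.round(1),Q.mean(0))
for i,j in ((0,1),(1,2),(3,2),(0,3)): v=Q[j]-Q[i]; print(np.degrees(np.arctan2(v[1],v[0])).round(1),np.linalg.norm(v).round(1))
c=load('w34'); o=lambda x,y:(270+x/2.8,130+y/2.8)
Q=onz(c,[o(62,155),o(127,110),o(180,165),o(115,218)],186); print('w34 grip top corners',Q.round(1),Q.mean(0))
for i,j in ((0,1),(1,2),(3,2),(0,3)): v=Q[j]-Q[i]; print(np.degrees(np.arctan2(v[1],v[0])).round(1),np.linalg.norm(v).round(1))
E
```

```text
[[ 597.9  -55.6   56. ]
 [ 596.6 -100.5   56. ]]
[[597.8 -96.7  56. ]
 [597.7 -99.2  56. ]]
grip top corners [[ 599.7 -145.8  186. ]
 [ 615.7 -132.8  186. ]
 [ 628.3 -147.8  186. ]
 [ 612.7 -161.4  186. ]] [ 614.12555715 -146.95397334  186.        ]
39.1 20.6
-50.0 19.7
41.1 20.7
-50.2 20.4
w34 grip top corners [[ 600.1 -145.8  186. ]
 [ 615.4 -134.9  186. ]
 [ 628.  -148.3  186. ]
 [ 612.5 -161.7  186. ]] [ 613.98405225 -147.65880745  186.        ]
35.4 18.8
-46.9 18.3
40.9 20.5
-52.0 20.2
```

The bar tip is now about 67 mm beyond its home position, taking 0 at y≈-104.8 by extrapolation. The crank sits at -50°, which is 7.16 rad including the play, so the bar is fully out. I'll turn the tool to the crank's angle and grip the block.

```bash

python3 -m handwheel '0 0 0 -1 -0.15 0 0.5;0 0 0 -1 0 0 0.5;0 0 0 -0.1 0 0 0.5;0 0 1 0 0 0 0.5;0 0 1 0 0 0 0.5;0 0 1 0 0 0 0.5;0 0 1 0 0 0 0.5;0 0 1 0 0 0 0.5;0 0 1 0 0 0 0.5;0 0 1 0 0 0 0.5'
python3 -m handwheel '0 0 1 0 0 0 0.5;0 0 1 0 0 0.5 0.5;0 0 1 0 0 0.5 0.5;0 0 0.6 0 0 0.5 0.5;0 0 0 0 0 0.3 0.5;0 0 0 0 0 0 0.5;0 0 0 0 0 0 0.5'
python3 - <<'E'
from h import *
st(); cap('wrist','w36')
E
```

```text
time: 59.48
tool_pos: [613.6, -149.5, 254.8]
tcp_rot: [0.876, 0.481, -0.0, 0.0]
wrist_force: [0.1, -0.3, -0.2]
width: 42.6
time: 60.07
tool_pos: [613.7, -148.6, 218.8]
tcp_rot: [0.935, 0.354, -0.0, 0.0]
wrist_force: [-0.4, 0.6, 0.2]
width: 42.6
t 60.07 tcp [ 613.7 -148.6  218.8] F [-0.4  0.6  0.2] w 42.6
x [ 0.75   0.662 -0.001] y [ 0.662 -0.75   0.   ] z [-0. -0. -1.]
```

View pics/w36.png

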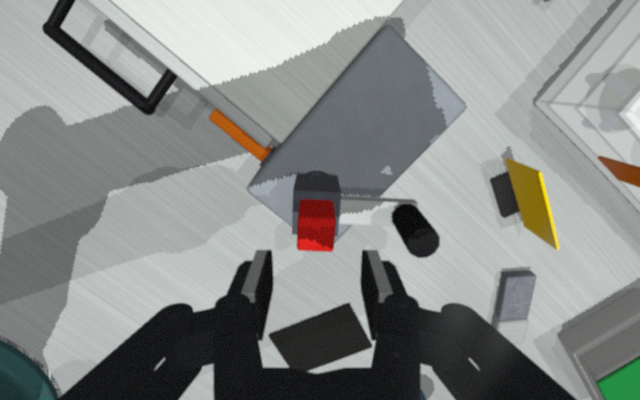

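The block at (317,227) is centred and aligned between the pads. I'll descend and grip.

```bash

python3 -m handwheel '0 0 0 0 0 1 0.5;0 0 0 0 0 1 0.5;0 0 0 0 0 1 0.5;0 0 0 0 0 0 0.5;0 0 0 0 0 0 0;0 0 0 0 0 0 0;0 0 0 0 0 0 0;0 0 0 0 0 0 0;0 0 0 0 0 0 0' 80
python3 - <<'E'
from h import *
st()
E
```

```text
time: 60.87
tool_pos: [614.4, -148.2, 160.4]
tcp_rot: [0.935, 0.354, 0.001, 0.0]
wrist_force: [-1.8, 0.8, 3.9]
width: 20.6
t 60.87 tcp [ 614.4 -148.2  160.4] F [-1.8  0.8  3.9] w 20.6
x [0.75  0.661 0.002] y [ 0.661 -0.75   0.001] z [ 0.002 -0.    -1.   ]
```

```bash

python3 -m handwheel '0 0 -0.6 0 0 0 0;0 0 0 0 0 -0.2 0;0 0 0 0 0 -0.3 0;0 0 0 0 0 -0.4 0;0 0 0 0 0 -0.5 0;0 0 0 0 0 -0.5 0'
python3 -m handwheel '0 0 0 0 0 -0.7 0;0 0 0 0 0 -0.7 0;0 0 0 0 0 -0.7 0;0 0 0 0 0 -0.3 0;0 0 0 0 0 0 0'
python3 - <<'E'
from h import *
st(); cap('wrist','w37')
E
```

```text
time: 61.37
tool_pos: [613.6, -147.8, 197.8]
tcp_rot: [0.927, 0.376, -0.0, -0.0]
wrist_force: [-0.2, -0.2, -3.1]
width: 20.7
time: 61.78
tool_pos: [614.8, -148.3, 247.4]
tcp_rot: [0.927, 0.376, 0.002, 0.001]
wrist_force: [0.6, 0.7, -2.8]
width: 20.6
t 61.78 tcp [ 614.8 -148.3  247.4] F [ 0.6  0.7 -2.8] w 20.6
x [0.717 0.697 0.003] y [ 0.697 -0.717  0.003] z [ 0.004 -0.    -1.   ]
```

View pics/w37.png

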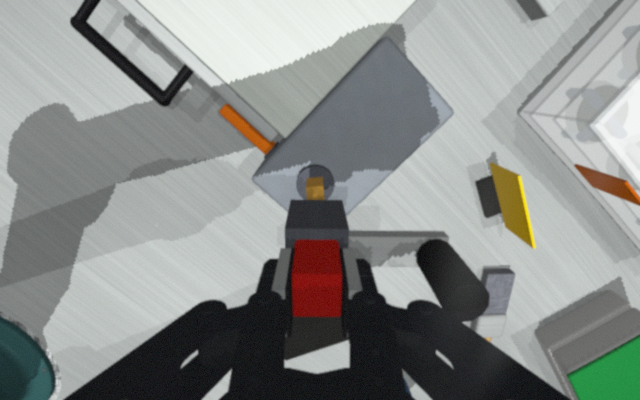

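The crank is free of the shaft, and the lock bar stays out at (247,130). I'll turn it to the mat's direction and carry it over.

```bash

python3 -m handwheel '0 0 -1 0 0 0 0;0 0 -1 0 0 0 0;0 0 -1 0 0 0 0;0 0 -1 0 0 0 0;0 0 -0.67 0 0 0 0;0 0 0 -0.94 -0.48 0 0;0 0 0 -0.94 -0.48 0 0;0 0 0 -0.94 -0.48 0 0;0 0 0 -0.94 -0.48 0 0;0 0 0 -0.94 -0.48 0 0'
python3 -m handwheel '0 0 0 -0.94 -0.48 0 0;0 0 0 -0.94 -0.48 0 0;0 0 0 -0.94 -0.48 0 0;0 0 0 -0.94 -0.48 0 0;0 0 0 -0.94 -0.48 0 0;0 0 0 -0.94 -0.48 0 0;0 0 0 -0.94 -0.48 0 0;0 0 0 0 0 0 0;0 0 0 0 0 0 0;0 0 0 0 0 0 0'
python3 - <<'E'
from h import *
st(); cap('wrist','w38')
E
```

```text
time: 62.67
tool_pos: [529.7, -214.0, 243.9]
tcp_rot: [0.841, 0.541, -0.001, -0.001]
wrist_force: [-0.5, 0.7, -3.5]
width: 20.8
time: 63.5
tool_pos: [415.7, -305.1, 244.5]
tcp_rot: [0.841, 0.542, 0.0, -0.0]
wrist_force: [-0.3, 0.0, -3.0]
width: 20.4
t 63.5 tcp [ 415.7 -305.1  244.5] F [-0.3  0.  -3. ] w 20.4
x [0.413 0.911 0.001] y [ 0.911 -0.413 -0.001] z [-0.     0.001 -1.   ]
```

View pics/w38.png

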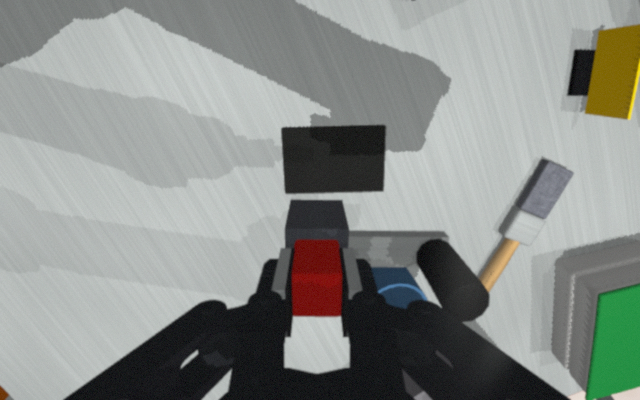

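```bash
python3 - <<'E'
from h import *
c=load('w38'); P=onz(c,[(282,128),(384,126),(384,191),(286,192)],5); print(P.round(1),P.mean(0))
E
python3 -m handwheel '0 0 0 0 0 1 0;0 0 0 0 0 1 0;0 0 0 0 0 1 0;0 0 0 0 0 1 0;0 0 0 0 0 1 0;0 0 0 0 0 1 0;0 0 0 0 0 1 0;0 0 0 0 0 0.8 0;0 0 0 0 0 0 0;0 0 0 0 0 0 0'
python3 - <<'E'
from h import *
st(); cap('wrist','w39')
E
```

```text
[[ 395.1 -255.7    5. ]
 [ 501.6 -301.5    5. ]
 [ 473.9 -374.1    5. ]
 [ 365.6 -326.3    5. ]] [ 434.06951796 -314.41967279    5.        ]
time: 64.38
tool_pos: [415.6, -305.0, 88.2]
tcp_rot: [0.84, 0.542, -0.001, -0.001]
wrist_force: [0.4, -1.3, -2.8]
width: 21.0
t 64.38 tcp [ 415.6 -305.    88.2] F [ 0.4 -1.3 -2.8] w 21.0
x [ 0.412  0.911 -0.   ] y [ 0.911 -0.412 -0.002] z [-0.002  0.001 -1.   ]
```

View pics/w39.png

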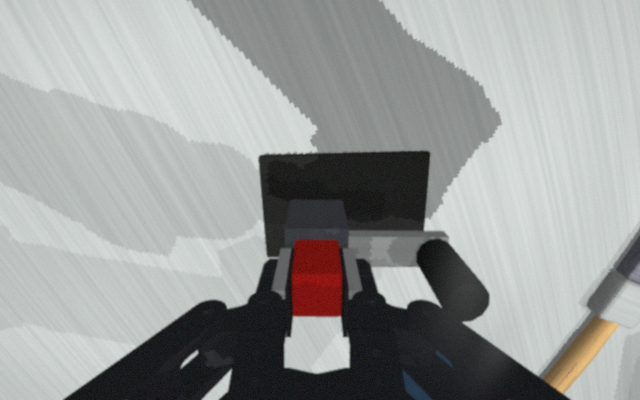

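The mat centre measures (434,-314.4) again. The hub at (416,-305) is about 20 mm from it along -x, so I'll set it down.

```bash

python3 -m handwheel '0 0 0 0 0 0.6 0;0 0 0 0 0 0.5 0;0 0 0 0 0 0.2 0;0 0 0 0 0 0.1 0;0 0 0 0 0 0 0;0 0 0 0 0 0 0'
python3 -m handwheel '0 0 0 0 0 0.1 0;0 0 0 0 0 0 0;0 0 0 0 0 0 0'
```

```text
time: 64.93
tool_pos: [415.5, -305.9, 60.9]
tcp_rot: [0.841, 0.541, 0.0, 0.0]
wrist_force: [0.2, -0.8, -2.7]
width: 20.9
time: 65.18
tool_pos: [415.6, -305.7, 59.0]
tcp_rot: [0.841, 0.541, 0.0, 0.0]
wrist_force: [0.3, -0.3, -3.3]
width: 20.7
```

```bash

python3 -m handwheel '0 0 0 0 0 0.08 0;0 0 0 0 0 0 0;0 0 0 0 0 0 0'
python3 -m handwheel '0 0 0 0 0 0.06 0;0 0 0 0 0 0 0;0 0 0 0 0 0 0'
```

```text
time: 65.43
tool_pos: [415.7, -305.8, 57.4]
tcp_rot: [0.841, 0.541, 0.0, 0.0]
wrist_force: [1.0, -0.1, -2.8]
width: 20.6
time: 65.68
tool_pos: [415.7, -305.9, 57.3]
tcp_rot: [0.841, 0.541, 0.001, 0.0]
wrist_force: [-3.7, 1.9, 10.8]
width: 20.7
```

It touched down at z 57.3 (predicted 57.4), with a 10.8 N reaction. I'll release and rise.

```bash

python3 -m handwheel '0 0 0 0 0 -0.05 0;0 0 0 0 0 0 0;0 0 0 0 0 0 0.3;0 0 0 0 0 0 0.5;0 0 0 0 0 0 0.5;0 0 0 0 0 0 0.5;0 0 0 0 0 -0.5 0.5;0 0 0 0 0 -1 0.5;0 0 0 0 0 -1 0.5;0 0 0 0 0 -1 0.5'
python3 -m handwheel '0 0 0 0 0 -1 0.5;0 0 0 0 0 -1 0.5;0 0 0 0 0 -1 0.5;0 0 0 0 0 -1 0.5;0 0 0 0 0 -1 0.5;0 0 0 0 0 -1 0.5;0 0 0 0 0 0 0.5;0 0 0 0 0 0 0.5'
python3 - <<'E'
from h import *
st(); cap('wrist','w40'); cap('scene','scene5'); cap('top','top5')
E
```

```text
time: 66.52
tool_pos: [415.2, -305.9, 128.3]
tcp_rot: [0.841, 0.541, -0.0, -0.0]
wrist_force: [0.6, 0.3, -0.1]
width: 42.6
time: 67.18
tool_pos: [415.9, -306.0, 248.4]
tcp_rot: [0.841, 0.541, 0.001, 0.001]
wrist_force: [0.9, -0.9, -0.0]
width: 42.8
t 67.18 tcp [ 415.9 -306.   248.4] F [ 0.9 -0.9 -0. ] w 42.8
x [0.414 0.91  0.001] y [ 0.91  -0.414  0.003] z [ 0.003 -0.001 -1.   ]
```

View pics/w40.png

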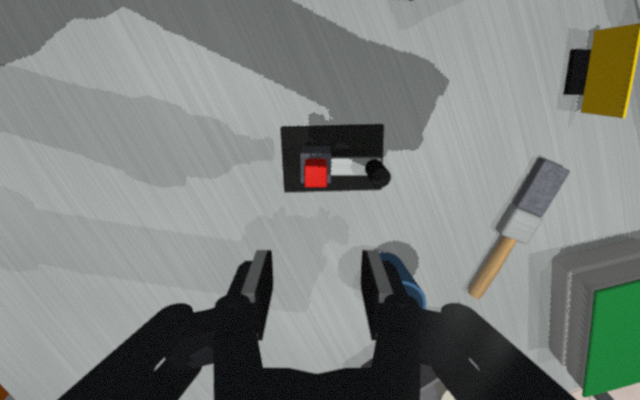

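View pics/scene5.png

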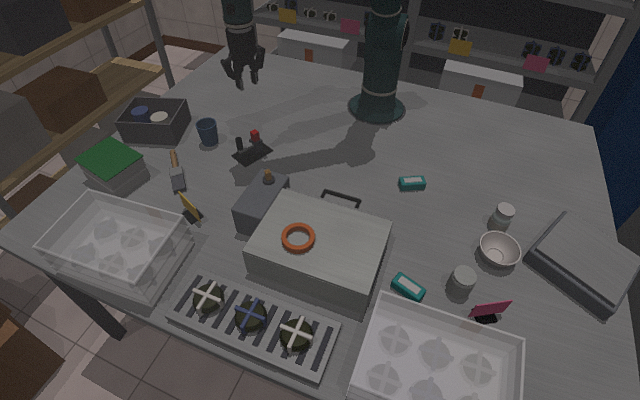

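View pics/top5.png

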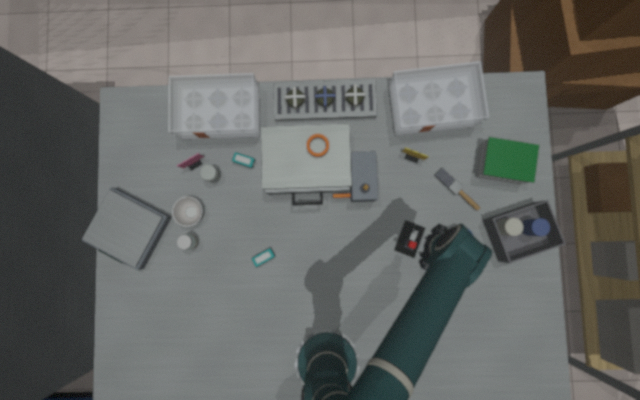

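The crank stands upright on the mat (w40: red block at (316,173)). No blue bricks are on the counter, the orange bar is out at (342,196) in the top view, and the bystanders look unmoved. I'll check these numerically before handing in.

```bash
python3 - <<'E'
from h import *
c=load('w40')
g=onz(c,[(315.5,175)],83)[0]; k=onz(c,[(378.5,173.5)],88)[0]; print('grip top',g.round(1),'knob top',k.round(1),'dist',np.linalg.norm((k-g)[:2]).round(1))
a=-.41; d=(g-[434,-314.4,0])[:2]; print('hub in mat',(np.array([[np.cos(a),np.sin(a)],[-np.sin(a),np.cos(a)]])@d).round(1))
A,B=load('top0')['frame'].astype(int),load('top5')['frame'].astype(int)
# handle row profile and bystander patches by template shift
def shift(x0,y0,x1,y1,n='top'):
    A,B=load(n+'0')['frame'],load(n+'5')['frame']
    t=A[y0:y1,x0:x1]; s=B[y0-8:y1+8,x0-8:x1+8]; r=cv2.matchTemplate(s,t,cv2.TM_CCOEFF_NORMED); _,v,_,p=cv2.minMaxLoc(r); return (p[0]-8,p[1]-8,round(v,3))
for n,b in dict(handle=(288,185,326,208),jar=(172,228,202,256),tin=(196,160,222,186),bowl=(166,192,208,230),brush=(432,164,484,214),tape=(302,130,334,162)).items(): print(n,shift(*b))
for n,b in dict(cup=(192,112,222,150),handle=(316,186,366,212)).items(): print('scene',n,shift(*b,n='scene'))
st()
E
```

```text
grip top [ 416.1 -304.8   83. ] knob top [ 471.2 -326.9   88. ] dist 59.4
hub in mat [-20.3   1.6]
handle (0, 0, 0.989)
jar (0, 0, 0.995)
tin (0, 0, 0.996)
bowl (0, 0, 0.995)
brush (0, 0, 0.993)
tape (0, 0, 0.997)
scene cup (0, 0, 0.992)
scene handle (0, 0, 0.982)
t 67.33 tcp [ 414.9 -305.2  246.3] F [ 0.4 -0.6  0.3] w 42.8
x [0.414 0.91  0.   ] y [ 0.91  -0.414 -0.002] z [-0.001  0.001 -1.   ]
```

All checks pass, so I'm handing it in.

```bash
python3 -c "
from plant import arm
print(arm.sign_off())"
```

```text
the job is handed in; nothing more can be done
None
```

I carried out every step and handed the job in at about 67 s of the 210 s allowed; no verdict was reported.

I pulled the drawer to its stop, put all four blue bricks in it and pushed it home. Then I seated the crank on the shaft and wound it clockwise to the stop. I lifted it off and stood it back on its mat.

**What the last checks showed:**
- **Drawer:** when I pushed it home, the gripper stopped at x = 568.8 mm, exactly where it first gripped the handle. In the last pictures the handle is in the same place as at the start, to the pixel.
- **Bricks:** all four lay flat in the drawer just before I closed it, and no blue brick is left on the counter. I did not look inside after closing.
- **Lock bar:** I measured about 65.5 mm of bar out from the column's side. Extrapolating from an earlier view gives about 67 mm. The bar's visible length came out lower, at 62–63 mm, probably because a lip hides its root; that is still above the required 61 mm.
- **Crank:** it stands on the mat, with its hub about 20 mm from the centre along -x and 2 mm sideways. The measured spacing from grip to knob was 59 mm, against 62 mm expected, which is within reading error. I judged it upright from the picture rather than measuring it.
- **Bystanders:** jar, tin, bowl, cup, brush and tape roll show no shift between the first and last pictures. The robot is clear of everything, with about 0 N on the wrist.

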